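Charge the mixing cup with beads and open the push-and-turn bottle

TASK

Get a paste premix ready: with the scoop, not your fingers, scoop the white ceramic beads out of the blue tray and tip at least three of them into the steel mixing cup, then stand the scoop down upright and let go of it. Next take the red push-and-turn cap of the dispersant bottle, press it down, keep it pressed while turning it anticlockwise until it is free, and lift it off. Finish while still holding the cap, level and still, about 8 cm above the mouth of the open bottle; leave the cup upright and the other things on the bench where they are.

Things in the scene. Friction and masses are not known exactly. Their poses are not given: they have to be found in the camera images.
- tray: blue open tray fixed to the bench, outside 240 (x) x 92 (y) x 30 high mm, walls 4 mm, floor 4 mm thick; origin centre of the underside. At its -x end the floor rises in a 45 degree ramp that starts at x = -94 mm and ends at the rim. The beads lie at x -94 to -6 mm; the +x half is empty, so the scoop can be set in behind them and pushed to the ramp
- bead0: white ceramic bead, a ball of 20 mm diameter, about 16 g, loose in the tray and free to roll; origin at its centre
- bead1: white ceramic bead, a ball of 20 mm diameter, about 16 g, loose in the tray and free to roll; origin at its centre
- bead2: white ceramic bead, a ball of 20 mm diameter, about 16 g, loose in the tray and free to roll; origin at its centre
- bead3: white ceramic bead, a ball of 20 mm diameter, about 16 g, loose in the tray and free to roll; origin at its centre
- bead4: white ceramic bead, a ball of 20 mm diameter, about 16 g, loose in the tray and free to roll; origin at its centre
- scoop: loose aluminium scoop standing upright, 160 g. Origin: underside, under the pan's middle, z up. Open mouth to its -x: thin ramp lip, on the surface, at x -48 mm. Pan 72 mm wide (68 inside), side walls 30 high, back wall at x +37 to +40, 42 high, floor 2 mm. Black upright handle 14 (x) by 24 (y) mm at x +30, y 0, z 55 to 123
- cup: loose round steel mixing cup, 0.4 kg, 60 mm high, mouth 104 mm outside diameter, narrowing a little downwards, wall 3 mm; origin centre of the underside, z up
- bottle: white dispersant bottle with yellow band, fixed upright in a grey 92 mm square holder, cannot turn; origin centre of the holder's underside on the bench, z up. Body 72 mm diameter to z 66 mm, shoulder sloping to 33 mm diameter at z 86, narrow neck to z 110, plug top at 118
- cap: red push-and-turn cap, loose, 30 g: 48 mm diameter, 34 high (top 12 mm truly round: grip there); origin centre of its underside, at z 96 mm of the bottle when closed. Locked until pressed down 4 mm (stop at 7 mm). Kept pressed, turned anticlockwise seen from above, it comes free 35 to 85 degrees from locked (aim for 60); then lift straight up, clear after 15 mm. Clockwise is blocked
- plug (a joint): sprung plug in the bottle's mouth on which the cap rests: its downward travel, 0 (up) to 0.007 m (cap fully pressed); takes about 5 N to start and 10 N to bottom
- vial_amber: bystander: small amber vial with cap, 32 mm diameter, 55 mm high; origin centre of underside
- vial_clear: bystander: small clear vial with blue cap, 32 mm diameter, 55 mm high; origin centre of underside
- spatula: bystander: spatula about 200 mm long lying on the bench along its x; origin under its middle
- tape: bystander: yellow roll of tape, 72 mm diameter, 19 mm high; origin centre of underside
- gauge: bystander: steel fineness gauge block 165 x 50 x 14 mm; origin centre of underside
- screwdriver: bystander: screwdriver about 170 mm long lying on the bench along its x; origin under its middle
There are look-alikes about, which are no part of the job. What is shaped like the scoop but green or turquoise is not meant. Leave any turquoise look-alike of the cap alone.

How it is judged (in metres and radians):
On the way, in this order (a step that is already met when the one before it is completed fails the run):
1. at least three beads are in the cup (((horizontal distance between each of bead0, bead1, bead2 and cup below 0.05 m and z of bead0 in the frame of cup between 0 and 0.056 m and z of bead1 in the frame of cup between 0 and 0.056 m and z of bead2 in the frame of cup between 0 and 0.056 m) or (horizontal distance between each of bead0, bead1, bead3 and cup below 0.05 m and z of bead0 in the frame of cup between 0 and 0.056 m and z of bead1 in the frame of cup between 0 and 0.056 m and z of bead3 in the frame of cup between 0 and 0.056 m) or (horizontal distance between each of bead0, bead1, bead4 and cup below 0.05 m and z of bead0 in the frame of cup between 0 and 0.056 m and z of bead1 in the frame of cup between 0 and 0.056 m and z of bead4 in the frame of cup between 0 and 0.056 m) or (horizontal distance between each of bead0, bead2, bead3 and cup below 0.05 m and z of bead0 in the frame of cup between 0 and 0.056 m and z of bead2 in the frame of cup between 0 and 0.056 m and z of bead3 in the frame of cup between 0 and 0.056 m) or (horizontal distance between each of bead0, bead2, bead4 and cup below 0.05 m and z of bead0 in the frame of cup between 0 and 0.056 m and z of bead2 in the frame of cup between 0 and 0.056 m and z of bead4 in the frame of cup between 0 and 0.056 m) or (horizontal distance between each of bead0, bead3, bead4 and cup below 0.05 m and z of bead0 in the frame of cup between 0 and 0.056 m and z of bead3 in the frame of cup between 0 and 0.056 m and z of bead4 in the frame of cup between 0 and 0.056 m) or (horizontal distance between each of bead1, bead2, bead3 and cup below 0.05 m and z of bead1 in the frame of cup between 0 and 0.056 m and z of bead2 in the frame of cup between 0 and 0.056 m and z of bead3 in the frame of cup between 0 and 0.056 m) or (horizontal distance between each of bead1, bead2, bead4 and cup below 0.05 m and z of bead1 in the frame of cup between 0 and 0.056 m and z of bead2 in the frame of cup between 0 and 0.056 m and z of bead4 in the frame of cup between 0 and 0.056 m) or (horizontal distance between each of bead1, bead3, bead4 and cup below 0.05 m and z of bead1 in the frame of cup between 0 and 0.056 m and z of bead3 in the frame of cup between 0 and 0.056 m and z of bead4 in the frame of cup between 0 and 0.056 m) or (horizontal distance between each of bead2, bead3, bead4 and cup below 0.05 m and z of bead2 in the frame of cup between 0 and 0.056 m and z of bead3 in the frame of cup between 0 and 0.056 m and z of bead4 in the frame of cup between 0 and 0.056 m))), for 0.2 s.
2. the scoop stands upright, let go (height (world z) of scoop below 0.02 m and angle between scoop's own z axis and vertical below 0.12 rad and linear speed of scoop below 0.03 m/s and contact force between the fingers and scoop below 0.1 N), for 0.2 s.
3. the cap is pressed down on the bottle (value of joint plug above 0.0035 m and horizontal distance between cap and bottle below 0.006 m), for 0.1 s.
At the end, for the whole second after the job is handed in: Three or more beads inside the upright cup; scoop upright within 7 deg, on bench or tray floor, at rest, released; cap in the fingers (over 2 N), off the bottle, still, level within 17 deg, 45 to 160 mm higher than when closed, within 40 mm of the bottle axis (all of step 2 and ((horizontal distance between each of bead0, bead1, bead2 and cup below 0.05 m and z of bead0 in the frame of cup between 0 and 0.056 m and z of bead1 in the frame of cup between 0 and 0.056 m and z of bead2 in the frame of cup between 0 and 0.056 m) or (horizontal distance between each of bead0, bead1, bead3 and cup below 0.05 m and z of bead0 in the frame of cup between 0 and 0.056 m and z of bead1 in the frame of cup between 0 and 0.056 m and z of bead3 in the frame of cup between 0 and 0.056 m) or (horizontal distance between each of bead0, bead1, bead4 and cup below 0.05 m and z of bead0 in the frame of cup between 0 and 0.056 m and z of bead1 in the frame of cup between 0 and 0.056 m and z of bead4 in the frame of cup between 0 and 0.056 m) or (horizontal distance between each of bead0, bead2, bead3 and cup below 0.05 m and z of bead0 in the frame of cup between 0 and 0.056 m and z of bead2 in the frame of cup between 0 and 0.056 m and z of bead3 in the frame of cup between 0 and 0.056 m) or (horizontal distance between each of bead0, bead2, bead4 and cup below 0.05 m and z of bead0 in the frame of cup between 0 and 0.056 m and z of bead2 in the frame of cup between 0 and 0.056 m and z of bead4 in the frame of cup between 0 and 0.056 m) or (horizontal distance between each of bead0, bead3, bead4 and cup below 0.05 m and z of bead0 in the frame of cup between 0 and 0.056 m and z of bead3 in the frame of cup between 0 and 0.056 m and z of bead4 in the frame of cup between 0 and 0.056 m) or (horizontal distance between each of bead1, bead2, bead3 and cup below 0.05 m and z of bead1 in the frame of cup between 0 and 0.056 m and z of bead2 in the frame of cup between 0 and 0.056 m and z of bead3 in the frame of cup between 0 and 0.056 m) or (horizontal distance between each of bead1, bead2, bead4 and cup below 0.05 m and z of bead1 in the frame of cup between 0 and 0.056 m and z of bead2 in the frame of cup between 0 and 0.056 m and z of bead4 in the frame of cup between 0 and 0.056 m) or (horizontal distance between each of bead1, bead3, bead4 and cup below 0.05 m and z of bead1 in the frame of cup between 0 and 0.056 m and z of bead3 in the frame of cup between 0 and 0.056 m and z of bead4 in the frame of cup between 0 and 0.056 m) or (horizontal distance between each of bead2, bead3, bead4 and cup below 0.05 m and z of bead2 in the frame of cup between 0 and 0.056 m and z of bead3 in the frame of cup between 0 and 0.056 m and z of bead4 in the frame of cup between 0 and 0.056 m)) and angle between cup's own z axis and vertical below 0.15 rad and height (world z) of cup below 0.01 m and z of cap in the frame of bottle between 0.141 and 0.256 m and horizontal distance between cap and bottle below 0.04 m and angle between cap's own z axis and vertical below 0.3 rad and linear speed of cap below 0.04 m/s and contact force between the fingers and cap above 2 N and contact force between cap and bottle below 0.1 N); the arm keeps its last pose, push and grip.
It fails at once if the fingers touch a bead (contact force between the fingers and bead0 above 0.5 N or contact force between the fingers and bead1 above 0.5 N or contact force between the fingers and bead2 above 0.5 N or contact force between the fingers and bead3 above 0.5 N or contact force between the fingers and bead4 above 0.5 N).
It fails at once if a bystander is moved by more than 40 mm (distance of any of vial_amber, vial_clear, spatula, tape, gauge, screwdriver from where it was at the start of the episode above 0.04 m).
It also fails if it takes over 72 s, if anything falls off the work surface, if the arm or the gripper's body presses on something with over 40 N, if the wrist force passes 120 N, or if a joint passes its speed limit or range.

ROBOT

A 6-joint arm with a two-finger parallel gripper is mounted at the origin on the work surface. World frame = base frame: x ahead of the robot, y to its left, z up, the work surface at z = 0. Lengths are in m, angles in degrees, forces in N, time in s.
With the tool pointing down it reaches from about 0.325 to 0.9 m from the base axis. Payload 3.5 kg.
Tool frame: the origin (TCP) lies on the centre line of the jaws, within the pads' length; the fingertips stand 22 mm ahead of it and the grasp point (between the pads) lies 3 mm ahead of it (manip.tip_extent is the distance from the TCP to the fingertips, in m); z points along the fingers, y is the line along which they close (so a half turn about z gives the same grasp; the last joint's range is limited). The gripper opens to 85 mm and grips with 20 to 120 N. Pads are 22 mm wide; open, the fingers measure 114 mm over their backs; the gripper's body (76 mm by 85 mm) begins 54 mm behind the grasp point. The pads swing forward as they close: fully open they stand 13 mm farther back than shut.
Start: joints at [-73.648, 15.837, -1.513, 72.651, 0, 84.076], TCP at [0.237, -0.578, 0.253] pointing down, gripper open.
Joint ranges: [-178.77, 178.77], [-48.84, 107.48], [-61.69, 71.31], [-111.58, 123.2], [-90, 87.43], [-180, 180]. Speed limits (degrees/s): [147.25, 147.25, 180, 180, 180, 180].

INTERFACE

Orientations are given as [roll, pitch, yaw] about the fixed x, y, z axes, in that order (R = Rz(yaw) Ry(pitch) Rx(roll)).
In Python, from cell import manip gives the robot as it stands. The module is installed in compiled form; this text tells all that it offers.
- The arm moves only by the tool move_arm, never from a script. Its argument "series" is a list of rows, each an object with "dp": the shift along the tool's x, y, z in cm, a list of three; "delta_rot": the turn, a rotation vector about the tool's x, y, z in rad, a list of three. A call has 1 to 8 rows; each row shifts and turns the commanded pose from where the row before left it, along the tool's axes as they then stand; what a row does not reach is not made up. A row lasts 1/10 s, in which the tool goes at most 50 mm and 8.59 degrees, less where a joint would pass 70% of its speed; a pose out of reach is approached as far as the arm can. A call with a gripper value outside its range is refused whole. "gripper" is the finger opening in cm, from 0 to 8.54, set as the call begins (left out, the last holds). The fingers move at their own pace and stop on an object; the grip force is fixed at half the most. Time passes only in rows, so rows that do not move let the fingers close. It gives the time, the measured TCP pose, the force, the opening and the grip force at its end, in the units of the state.
- manip.sense(): the state, without advancing time (a new reading comes with each control period).
- manip.grab_frame(name): name is "scene" or "side" or "wrist"; returns a dict with "color" (400x640x3 uint8, red, green, blue), "z_map" (400x640 float32, m along the optical axis (not along the pixel's ray), 0 where there is no reading), "intrinsics" (3x3 intrinsics, pixels), "rvec" (rotation vector, rad) and "tvec" (3), from world to camera coordinates, as OpenCV has them. Camera axes: x right, y down, z forward; pixel columns grow to the right and rows downward; lengths in m; the calibration is good to about 2 mm. A picture is of the moment at which its call begins.
- manip.hand_in(): hands the job in; it is judged then, once.
The state is a dict: "t": time; "q": joint angles; "joint_velocities": joint speeds; "joint_efforts": joint torques, N m; "position": TCP position; "ee_rot": TCP orientation; "ft_force": force on the tool from outside, world axes, zero at the start; "torque": the same for the moment, N m; "opening": finger opening in m; "finger_force": force on a finger pad.
Only numpy, scipy, OpenCV 4.12 (cv2) and the standard library are available. Lean on these libraries where they do the work, as an engineer would, in place of code of your own. Each camera call takes 0.05 s, during which the arm holds its last target. There are 200 camera calls.

## Working session

There is one attempt and no reset: what is moved stays moved. The work goes in short steps, Python scripts to look and compute and a tool call to move; the robot and the scene stay as the last step left them, time stands still between calls to the robot, and variables do not carry over. Pictures are saved under pics/ and viewed, at most 10 in all, crops included, and the job is handed in when it is done.

Besides the shell and the picture viewer there is one more tool, called after "Request:" by a JSON object that holds its "name" and its "arguments", one argument or row to a line. move_arm: Moves the arm, as the interface text tells. Its arguments: {"type":"object","properties":{"series":{"type":"array","items":{"type":"object","properties":{"dp":{"type":"array","items":{"type":"number"}},"delta_rot":{"type":"array","items":{"type":"number"}}}}},"gripper":{"type":"number"}},"required":["series"]}

```bash
mkdir -p pics
cat > h.py <<'E'
import numpy as np, cv2
from cell import manip
from scipy.spatial.transform import Rotation as Ro
def frame(n):
    f=manip.grab_frame(n); f['R']=cv2.Rodrigues(np.array(f['rvec'],float))[0]; f['t']=np.array(f['tvec'],float).reshape(3); f['K']=np.array(f['intrinsics'],float).reshape(3,3); return f
def cloud(f):
    z=f['z_map'].astype(float); h,w=z.shape; u,v=np.meshgrid(np.arange(w),np.arange(h))
    p=np.stack([(u-f['K'][0,2])/f['K'][0,0]*z,(v-f['K'][1,2])/f['K'][1,1]*z,z],-1)
    p=(p-f['t'])@f['R']; p[z==0]=np.nan; return p
def save(f,n): cv2.imwrite('pics/'+n,f['color'][:,:,::-1])
E
python3 - <<'E'
from h import *
for n in ['scene','side']:
    f=frame(n); save(f,n+'0.png'); np.savez(n+'0.npz',c=f['color'],p=cloud(f),K=f['K'],R=f['R'],t=f['t'])
    print(n,-f['R'].T@f['t'])
print(manip.sense())
E
```

```text
scene [1.17419551 0.25540914 1.08408408]
side [0.03766409 0.59715648 0.82888202]
{'t': 0.1, 'q': array([-7.36492184e+01,  1.58748976e+01, -1.58940828e+00,  7.26509040e+01,
       -1.65536476e-03,  8.40763833e+01]), 'joint_velocities': array([-0.08800533, -0.08615998,  0.25860599,  0.07284004, -0.06491622,
        0.00166703]), 'joint_efforts': array([ 6.07031725e-04, -4.46708000e+01,  2.96129054e+01,  8.46765790e-03,
       -7.28603823e-05,  4.74416538e-06]), 'position': array([ 0.2367065 , -0.57772992,  0.2522654 ]), 'ee_rot': array([-1.79885234e+02, -1.02434229e-02,  2.22743897e+01]), 'ft_force': array([ 0.60629033,  0.25547422, -0.58263398]), 'torque': array([0.00430442, 0.0613609 , 0.03197971]), 'finger_force': 0.0, 'opening': 0.08486568793025805}
```

View pics/scene0.png

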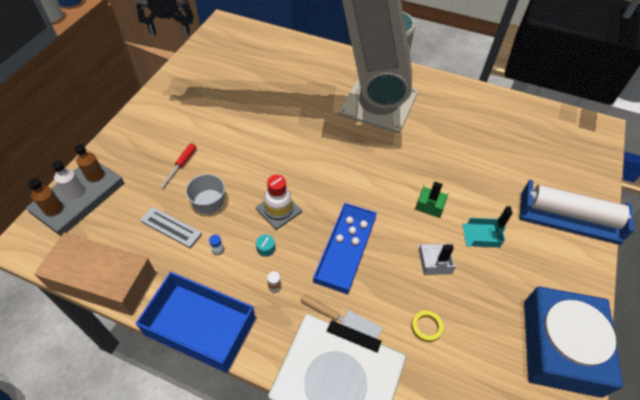

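View pics/side0.png

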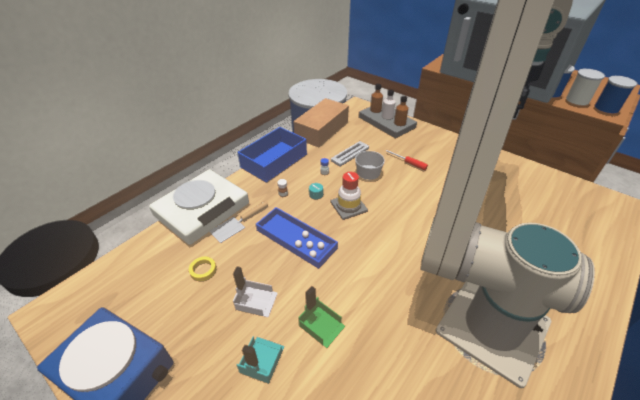

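Scene view: the aluminium scoop is at (437,258) with its handle at (446,252). The green one at (432,200) and the turquoise one at (485,232) are decoys. The bead tray is at (346,248), with the ramp end at the top by the beads around (352,230). The cup is at (206,194), the bottle with red cap at (277,190), and the turquoise cap decoy at (265,245). I'll measure from the point cloud and enlarge the scoop to confirm it.

```bash
cat > m.py <<'E'
from h import *
for n,rois in [('scene',dict(tray=(305,195,385,300),scoop=(412,236,460,280),cup=(180,165,232,220),cap=(255,165,300,230))),('side',dict(tray=(250,200,345,270),scoop=(225,260,285,322),cup=(350,145,390,185),cap=(325,165,370,220)))]:
    d=np.load(n+'0.npz'); c=d['c']; p=d['p']; hsv=cv2.cvtColor(c,cv2.COLOR_RGB2HSV); H,S,V=[hsv[:,:,i].astype(int) for i in range(3)]
    def roi(k):
        m=np.zeros(H.shape,bool); a=rois[k]; m[a[1]:a[3],a[0]:a[2]]=1; return m&np.isfinite(p[:,:,2])
    def rect(m,t):
        q=p[m]; (cx,cy),(w,h),a=cv2.minAreaRect((q[:,:2]*1000).astype(np.float32)); print(n,t,len(q),'c',round(cx),round(cy),'wh',round(w),round(h),'a',round(a,1),'z',np.round(np.percentile(q[:,2],[5,50,95]),3)); return q
    m=roi('tray')&(H>100)&(H<130)&(S>150)
    rect(m,'tray'); rect(m&(p[:,:,2]>.024),'rim')
    m=roi('tray')&(S<90)&(V>120)&(p[:,:,2]>.008)
    k,l,st,ce=cv2.connectedComponentsWithStats(m.astype(np.uint8))
    for i in range(1,k):
        if st[i,4]>8:
            q=p[l==i]; t=q[np.argmax(q[:,2])]; print('  bead',st[i,4],np.round(np.median(q,0),3))
    m=roi('scoop')&(p[:,:,2]>.004)&(S<80); rect(m&(V>90)&(p[:,:,2]<.05),'pan'); q=rect(roi('scoop')&(p[:,:,2]>.054)&(V<90),'handle'); print(np.median(q,0))
    rect(roi('scoop')&(p[:,:,2]>.034)&(p[:,:,2]<.048),'back')
    rect(roi('cup')&(p[:,:,2]>.054)&(p[:,:,2]<.07),'cuprim')
    m=roi('cap')&((H<8)|(H>172))&(S>150); rect(m,'cap'); rect(m&(p[:,:,2]>.122),'captop')
    rect(roi('cap')&(p[:,:,2]>.004)&(p[:,:,2]<.06)&(S<80)&(V<140),'holder')
E
python3 m.py
python3 - <<'E'
import cv2
a=cv2.imread('pics/scene0.png')[180:290,300:480];b=cv2.imread('pics/side0.png')[210:330,200:350]
a=cv2.resize(a,(720,440),interpolation=2)[:, :] ;a=cv2.resize(a,(480,293));b=cv2.resize(b,(320,293))
cv2.imwrite('pics/crop1.png',cv2.hconcat([a,b]))
E
```

```text
scene tray 2606 c 559 98 wh 242 89 a 2.6 z [0.001 0.005 0.03 ]
scene rim 341 c 559 99 wh 242 89 a 2.5 z [0.025 0.029 0.033]
  bead 19 [0.475 0.048 0.03 ]
  bead 44 [0.481 0.077 0.02 ]
  bead 42 [0.479 0.116 0.02 ]
  bead 42 [0.509 0.096 0.02 ]
  bead 43 [0.545 0.074 0.02 ]
  bead 42 [0.536 0.115 0.021]
  bead 14 [0.599 0.053 0.03 ]
  bead 17 [0.657 0.056 0.03 ]
scene pan 397 c 493 322 wh 88 85 a 26.4 z [0.005 0.024 0.043]
scene handle 175 c 527 331 wh 14 24 a 19.2 z [0.068 0.102 0.124]
[0.53060197 0.33089577 0.10166556]
scene back 85 c 531 320 wh 89 43 a 79.2 z [0.034 0.04  0.047]
scene cuprim 201 c 569 -303 wh 104 103 a 62.5 z [0.054 0.058 0.062]
scene cap 279 c 471 -137 wh 156 45 a 26.4 z [0.106 0.129 0.133]
scene captop 206 c 518 -113 wh 46 45 a 26.1 z [0.124 0.129 0.133]
scene holder 464 c 518 -113 wh 92 93 a 64.8 z [0.008 0.013 0.027]
side tray 482 c 590 93 wh 151 65 a 4.2 z [0.001 0.004 0.006]Traceback (most recent call last):
  File "m.py", line 9, in <module>
    rect(m,'tray'); rect(m&(p[:,:,2]>.024),'rim')
                    ~~~~^^^^^^^^^^^^^^^^^^^^^^^^^
  File "m.py", lin
[... 349 characters left out ...]
                                                      ~~~~~~~~~~~~~^^^^^^^^^^^^^^^^^^
    return _quantile_unchecked(
        a, q, axis, out, overwrite_input, method, keepdims, weights)
    return _ureduce(a,
                    func=_quantile_ureduce_func,
    ...<5 lines>...
                    overwrite_input=overwrite_input,
                    method=method)
    r = func(a, **kwargs)
    result = _quantile(arr,
                       quantiles=q,
    ...<2 lines>...
                       out=out,
                       weights=wgt)
    slices_having_nans = np.isnan(arr[-1, ...])
                                  ~~~^^^^^^^^^
IndexError: index -1 is out of bounds for axis 0 with size 0
```

View pics/crop1.png

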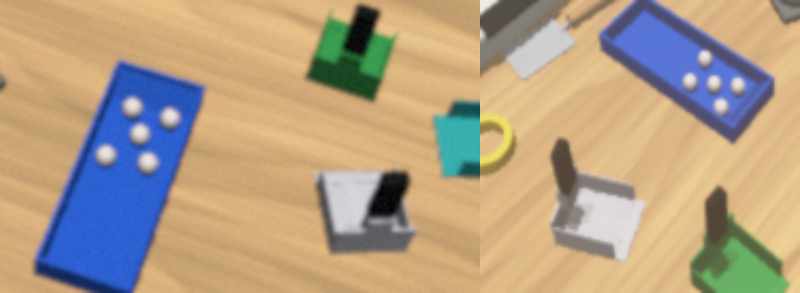

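The crop confirms three scoop shapes: green (350,50), turquoise (460,140) and bare aluminium (365,210), all in crop pixels. The aluminium one is the target: open mouth toward the robot, black handle at the back. All the heights and sizes I measured match the given dimensions. Next I move above the scoop handle.

Request:
{"name": "move_arm", "arguments": {
  "series": [
    {"dp": [3.06, -3.66, 0]},
    {"dp": [3.06, -3.66, 0]},
    {"dp": [3.06, -3.66, 0]},
    {"dp": [3.06, -3.66, 0]},
    {"dp": [3.06, -3.66, 0]},
    {"dp": [3.06, -3.66, 0]},
    {"dp": [3.06, -3.66, 0]}
  ]
}}

```text
$.series[0]: bad value
```

Request:
{"name": "move_arm", "arguments": {
  "series": [
    {"dp": [3.06, -3.66, 0]},
    {"dp": [3.06, -3.66, 0]},
    {"dp": [3.06, -3.66, 0]},
    {"dp": [3.06, -3.66, 0]},
    {"dp": [3.06, -3.66, 0]},
    {"dp": [3.06, -3.66, 0]},
    {"dp": [3.06, -3.66, 0]}
  ]
}}

```text
$.series[0]: bad value
```

Request:
{"name": "move_arm", "arguments": {
  "series": [
    {"dp": [3.06, -3.66, 0]},
    {"dp": [3.06, -3.66, 0]},
    {"dp": [3.06, -3.66, 0]},
    {"dp": [3.06, -3.66, 0]},
    {"dp": [3.06, -3.66, 0]},
    {"dp": [3.06, -3.66, 0]}
  ]
}}

```text
$.series[0]: bad value
```

Request:
{"name": "move_arm", "arguments": {
  "series": [
    {"delta_rot": [0, 0, -0.14]},
    {"delta_rot": [0, 0, -0.14]},
    {"delta_rot": [0, 0, -0.14]},
    {"delta_rot": [0, 0, -0.14]},
    {"delta_rot": [0, 0, -0.14]},
    {"delta_rot": [0, 0, -0.14]}
  ]
}}

```text
$.series[0]: bad value
```

Request:
{"name": "move_arm", "arguments": {
  "series": [
    {"delta_rot": [0, 0, -0.14]},
    {"delta_rot": [0, 0, -0.14]},
    {"delta_rot": [0, 0, -0.14]},
    {"delta_rot": [0, 0, -0.14]},
    {"delta_rot": [0, 0, -0.14]},
    {}
  ]
}}

```text
$.series[0]: bad value
```

Run:
```python
from h import *
f=frame('wrist'); save(f,'w1.png'); p=cloud(f); np.savez('w1.npz',c=f['color'],p=p)
s=manip.sense(); print(s['position'],s['ee_rot'],s['q'])
z=p[:,:,2]; m=np.zeros(z.shape,bool)
c=f['color'].astype(int)
near=(np.abs(p[:,:,0]-.5)<.09)&(np.abs(p[:,:,1]-.322)<.08)
for t,lo,hi in [('handle',.11,.13),('walls',.022,.05),('pan',.0,.05)]:
    m=near&(z>lo)&(z<hi)
    if t=='pan': m&=(c.max(2)-c.min(2)<30)
    q=p[m]; print(t,len(q),cv2.minAreaRect((q[:,:2]*1000).astype(np.float32)) if len(q)>3 else '', np.median(q,0) if len(q) else '')
```

```text
[ 0.236757   -0.57779351  0.25238135] [-1.79897376e+02 -9.67131388e-03  2.22783191e+01] [-7.36466948e+01  1.58715442e+01 -1.57972883e+00  7.26518006e+01
 -9.73860634e-04  8.40749783e+01]
handle 0  
walls 0  
pan 0
```

View pics/w1.png

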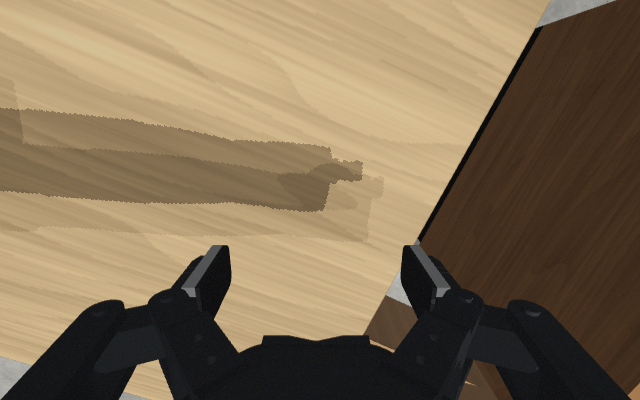

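The wrist picture shows only bare bench and the open fingers at (205,270) and (425,270). The arm didn't move because every row needs both fields. I'll resend the moves that way.

Request:
{"name": "move_arm", "arguments": {
  "series": [
    {"dp": [3.06, -3.66, 0], "delta_rot": [0, 0, 0]},
    {"dp": [3.06, -3.66, 0], "delta_rot": [0, 0, 0]},
    {"dp": [3.06, -3.66, 0], "delta_rot": [0, 0, 0]},
    {"dp": [3.06, -3.66, 0], "delta_rot": [0, 0, 0]},
    {"dp": [3.06, -3.66, 0], "delta_rot": [0, 0, 0]},
    {"dp": [3.06, -3.66, 0], "delta_rot": [0, 0, 0]},
    {"dp": [3.06, -3.66, 0], "delta_rot": [0, 0, 0]}
  ]
}}

```text
t: 0.85
position: [0.338, -0.2581, 0.2531]
ee_rot: [-180.0, -0.0, 22.2]
ft_force: [1.2, -0.1, 0.0]
opening: 0.0853
finger_force: 0.0
```

Request:
{"name": "move_arm", "arguments": {
  "series": [
    {"dp": [3.06, -3.66, 0], "delta_rot": [0, 0, 0]},
    {"dp": [3.06, -3.66, 0], "delta_rot": [0, 0, 0]},
    {"dp": [3.06, -3.66, 0], "delta_rot": [0, 0, 0]},
    {"dp": [3.06, -3.66, 0], "delta_rot": [0, 0, 0]},
    {"dp": [3.06, -3.66, 0], "delta_rot": [0, 0, 0]},
    {"dp": [3.06, -3.66, 0], "delta_rot": [0, 0, 0]},
    {"dp": [3.06, -3.66, 0], "delta_rot": [0, 0, 0]}
  ]
}}

```text
t: 1.55
position: [0.4391, 0.0602, 0.2533]
ee_rot: [180.0, -0.0, 22.3]
ft_force: [0.3, -0.8, -0.4]
opening: 0.0858
finger_force: 0.0
```

Request:
{"name": "move_arm", "arguments": {
  "series": [
    {"dp": [3.06, -3.66, 0], "delta_rot": [0, 0, 0]},
    {"dp": [3.06, -3.66, 0], "delta_rot": [0, 0, 0]},
    {"dp": [3.06, -3.66, 0], "delta_rot": [0, 0, 0]},
    {"dp": [3.06, -3.66, 0], "delta_rot": [0, 0, 0]},
    {"dp": [3.06, -3.66, 0], "delta_rot": [0, 0, 0]},
    {"dp": [3.06, -3.66, 0], "delta_rot": [0, 0, 0]}
  ]
}}

```text
t: 2.15
position: [0.5327, 0.3164, 0.2529]
ee_rot: [-179.1, 0.1, 24.4]
ft_force: [1.2, -1.2, -0.0]
opening: 0.0852
finger_force: 0.0
```

Request:
{"name": "move_arm", "arguments": {
  "series": [
    {"dp": [0, 0, 0], "delta_rot": [0, 0, -0.14]},
    {"dp": [0, 0, 0], "delta_rot": [0, 0, -0.14]},
    {"dp": [0, 0, 0], "delta_rot": [0, 0, -0.14]},
    {"dp": [0, 0, 0], "delta_rot": [0, 0, -0.14]},
    {"dp": [0, 0, 0], "delta_rot": [0, 0, -0.14]},
    {"dp": [0, 0, 0], "delta_rot": [0, 0, -0.14]}
  ]
}}

```text
t: 2.75
position: [0.5331, 0.3133, 0.2528]
ee_rot: [-179.4, -0.6, 72.6]
ft_force: [-0.8, -0.6, -0.0]
opening: 0.0854
finger_force: 0.0
```

Request:
{"name": "move_arm", "arguments": {
  "series": [
    {"dp": [0, 0, 0], "delta_rot": [0, 0, -0.14]},
    {"dp": [0, 0, 0], "delta_rot": [0, 0, -0.14]},
    {"dp": [0, 0, 0], "delta_rot": [0, 0, -0.14]},
    {"dp": [0, 0, 0], "delta_rot": [0, 0, -0.14]},
    {"dp": [0, 0, 0], "delta_rot": [0, 0, -0.14]},
    {"dp": [0, 0, 0], "delta_rot": [0, 0, 0]}
  ]
}}

```text
t: 3.35
position: [0.5331, 0.3133, 0.2529]
ee_rot: [-179.9, -0.8, 112.4]
ft_force: [0.5, 0.3, -0.5]
opening: 0.0856
finger_force: 0.0
```

```bash
cat > w.py <<'E'
from h import *
import sys
f=frame('wrist'); save(f,sys.argv[1]+'.png'); p=cloud(f); np.savez(sys.argv[1]+'.npz',c=f['color'],p=p)
s=manip.sense(); print(s['t'],s['position'],s['ee_rot'],s['q'])
z=p[:,:,2]; c=f['color'].astype(int)
near=(np.abs(p[:,:,0]-.5)<.09)&(np.abs(p[:,:,1]-.322)<.08)
for t,lo,hi in [('handle',.11,.13),('walls',.022,.05),('pan',.0,.05)]:
    m=near&(z>lo)&(z<hi)
    if t=='pan': m&=(c.max(2)-c.min(2)<30)
    q=p[m]; print(t,len(q),cv2.minAreaRect((q[:,:2]*1000).astype(np.float32)) if len(q)>3 else '', np.median(q,0) if len(q) else '')
E
python3 w.py w2
```

```text
3.4 [0.53310584 0.31331023 0.25302661] [-179.92022685   -0.83364053  112.22208607] [24.0897577  15.16535973 -2.43055344 72.45665478  0.83579701 91.86670786]
handle 424 ((523.5563354492188, 330.7301025390625), (13.918578147888184, 23.855091094970703), 25.85157012939453) [0.52321848 0.33182711 0.12132469]
walls 424 ((481.11700439453125, 352.55572509765625), (76.58592224121094, 150.90219116210938), 28.10943603515625) [0.50753305 0.34072184 0.02894349]
pan 3084 ((476.7237548828125, 349.4779968261719), (87.80104064941406, 147.55184936523438), 25.899934768676758) [0.49001026 0.31471539 0.00110129]
```

```bash
cat >> h.py <<'E'
def Rt(psi,tilt=0): # tool down at yaw psi, tilt about tool x (deg)
    return Ro.from_euler('xyz',[180,0,psi],degrees=True)*Ro.from_rotvec([np.radians(tilt),0,0])
def go(pos,psi,tilt=0,start=None):
    s=manip.sense(); P=np.array(s['position']); R=Ro.from_euler('xyz',s['ee_rot'],degrees=True)
    if start: P=np.array(start[0]); R=Rt(*start[1:])
    G=Rt(psi,tilt); print('rot',np.round((R.inv()*G).as_rotvec(),3),'then dp cm',np.round(G.inv().apply(np.array(pos)-P)*100,2))
E
python3 -c "
from h import *
go([.5236,.3307,.16],115.9)"
```

```text
rot [-0.001 -0.015 -0.064] then dp cm [ 1.98 -0.1   9.3 ]
```

Request:
{"name": "move_arm", "arguments": {
  "series": [
    {"dp": [0, 0, 0], "delta_rot": [-0.001, -0.015, -0.064]},
    {"dp": [2, -0.1, 1.3], "delta_rot": [0, 0, 0]},
    {"dp": [0, 0, 4], "delta_rot": [0, 0, 0]},
    {"dp": [0, 0, 4], "delta_rot": [0, 0, 0]},
    {"dp": [0, 0, 0], "delta_rot": [0, 0, 0]},
    {"dp": [0, 0, 0], "delta_rot": [0, 0, 0]}
  ]
}}

```text
t: 4.0
position: [0.5231, 0.3306, 0.16]
ee_rot: [-179.9, 0.0, 116.0]
ft_force: [0.4, -0.1, 0.1]
opening: 0.0855
finger_force: 0.0
```

```bash
python3 w.py w3; python3 -c "
from h import *
go([.5236,.3307,.098],115.9)"
```

```text
4.05 [0.52455524 0.33129101 0.16182019] [1.79858462e+02 2.35625905e-02 1.15976914e+02] [ 2.63183151e+01  1.87091393e+01 -9.07771995e+00  6.20717460e+01
 -2.44054570e-02  9.03413420e+01]
handle 956 ((523.3558959960938, 331.1776428222656), (13.956256866455078, 23.88555908203125), 25.655982971191406) [0.52250628 0.33305499 0.12118413]
walls 813 ((480.6443786621094, 352.8763122558594), (77.20611572265625, 149.87579345703125), 27.78066062927246) [0.50102106 0.34303594 0.02856614]
pan 5610 ((478.3484191894531, 348.99566650390625), (90.9295425415039, 144.53025817871094), 26.616716384887695) [0.4920143  0.31550509 0.00113926]
rot [0.002 0.    0.001] then dp cm [-0.01 -0.11  6.38]
```

View pics/w3.png

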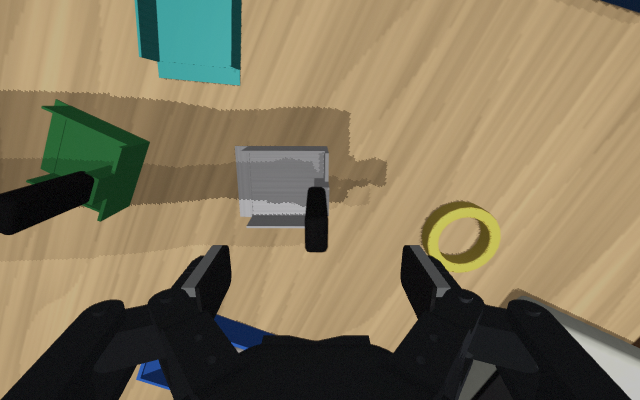

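The wrist view shows the aluminium scoop at (283,188). Its handle at (316,220) is centred between the pads at (205,270) and (425,270), and the faces are aligned. Now I descend and grip.

Request:
{"name": "move_arm", "arguments": {
  "series": [
    {"dp": [0, 0, 3.2], "delta_rot": [0, 0, 0]},
    {"dp": [0, 0, 3.2], "delta_rot": [0, 0, 0]},
    {"dp": [0, 0, 0], "delta_rot": [0, 0, 0]}
  ]
}}

```text
t: 4.35
position: [0.5225, 0.3301, 0.095]
ee_rot: [-179.8, 0.0, 116.0]
ft_force: [-1.3, 0.3, -0.5]
opening: 0.0854
finger_force: 0.0
```

Request:
{"name": "move_arm", "arguments": {
  "gripper": 0,
  "series": [
    {"dp": [0, 0, 0], "delta_rot": [0, 0, 0]},
    {"dp": [0, 0, 0], "delta_rot": [0, 0, 0]},
    {"dp": [0, 0, 0], "delta_rot": [0, 0, 0]},
    {"dp": [0, 0, 0], "delta_rot": [0, 0, 0]},
    {"dp": [0, 0, 0], "delta_rot": [0, 0, 0]},
    {"dp": [0, 0, 0], "delta_rot": [0, 0, 0]},
    {"dp": [0, 0, 0], "delta_rot": [0, 0, 0]}
  ]
}}

```text
t: 5.05
position: [0.524, 0.3311, 0.0975]
ee_rot: [179.9, 0.0, 116.0]
ft_force: [-2.3, -1.1, 6.6]
opening: 0.0132
finger_force: 59.1
```

```bash
python3 -c "
from h import *
s=manip.sense();print(s['position'],s['ee_rot'])
go([.6509,.1025,.2],92.5)
go([.6509,.1025,.13],92.5)"
```

```text
[0.5240274  0.33105395 0.09747039] [1.79910785e+02 2.86337721e-02 1.16048817e+02]
rot [0.002 0.    0.411] then dp cm [-23.39  11.68 -10.25]
rot [0.002 0.    0.411] then dp cm [-23.39  11.68  -3.25]
```

Request:
{"name": "move_arm", "arguments": {
  "series": [
    {"dp": [0, 0, -2], "delta_rot": [0, 0, 0]},
    {"dp": [0, 0, -4], "delta_rot": [0, 0, 0]},
    {"dp": [0, 0, -4], "delta_rot": [0, 0, 0]},
    {"dp": [0, 0, 0], "delta_rot": [0, 0, 0.137]},
    {"dp": [0, 0, 0], "delta_rot": [0, 0, 0.137]},
    {"dp": [0, 0, 0], "delta_rot": [0, 0, 0.136]},
    {"dp": [0, 0, 0], "delta_rot": [0, 0, 0]}
  ]
}}

```text
t: 5.75
position: [0.5233, 0.3307, 0.1958]
ee_rot: [180.0, 0.0, 92.6]
ft_force: [-0.2, 0.1, -1.6]
opening: 0.0136
finger_force: 58.7
```

```bash
python3 -c "
from h import *
s=manip.sense();print(s['position'],s['ee_rot'],s['ft_force'])
go([.6509,.1025,.2],92.5)"
```

```text
[0.52334871 0.33074775 0.19581758] [1.79993511e+02 2.65993656e-02 9.25685713e+01] [-0.15980517  0.08439686 -1.59176502]
rot [0.    0.    0.001] then dp cm [-23.36  11.75  -0.42]
```

Request:
{"name": "move_arm", "arguments": {
  "series": [
    {"dp": [-3.9, 1.95, 0], "delta_rot": [0, 0, 0]},
    {"dp": [-3.9, 1.95, 0], "delta_rot": [0, 0, 0]},
    {"dp": [-3.9, 1.95, 0], "delta_rot": [0, 0, 0]},
    {"dp": [-3.9, 1.95, 0], "delta_rot": [0, 0, 0]},
    {"dp": [-3.9, 1.95, 0], "delta_rot": [0, 0, 0]},
    {"dp": [-3.86, 2.0, 0], "delta_rot": [0, 0, 0]},
    {"dp": [0, 0, 3], "delta_rot": [0, 0, 0]},
    {"dp": [0, 0, 2], "delta_rot": [0, 0, 0]}
  ]
}}

```text
t: 6.55
position: [0.6521, 0.101, 0.1451]
ee_rot: [180.0, -0.0, 92.6]
ft_force: [-0.5, 0.1, -3.5]
opening: 0.0131
finger_force: 58.7
```

Run:
```python
from h import *
f=frame('wrist'); save(f,'w4.png'); p=cloud(f)
s=manip.sense();print(s['t'],s['position'],s['ee_rot'],s['ft_force'])
go([.6509,.1025,.11],92.5)
hsv=cv2.cvtColor(f['color'],cv2.COLOR_RGB2HSV); m=(hsv[:,:,0]>100)&(hsv[:,:,0]<130)&(hsv[:,:,1]>150)&(abs(p[:,:,2]-.03)<.006)&(abs(p[:,:,0]-.56)<.15)&(abs(p[:,:,1]-.1)<.07)
print(m.sum(),cv2.minAreaRect((p[m][:,:2]*1000).astype(np.float32)))
```

```text
6.6 [0.64891161 0.10143591 0.14071146] [-1.79605527e+02  1.14378441e-03  9.26271159e+01] [-0.5116457  -0.29153421 -4.33121642]
rot [-0.007  0.     0.002] then dp cm [0.1  0.2  3.07]
3579 ((556.5546875, 96.71843719482422), (238.22666931152344, 90.8672866821289), 2.645542860031128)
```

View pics/w4.png

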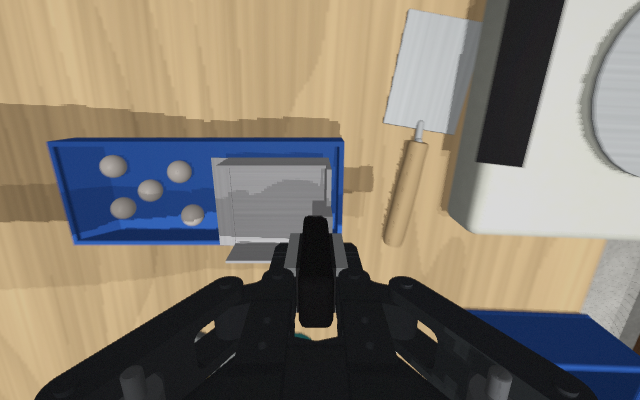

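The wrist view shows the scoop hanging centred over the empty half of the tray. Its lip is at (222,200), clear of the beads, the nearest being at (192,215) and (179,171). I lower it to the tray floor.

Request:
{"name": "move_arm", "arguments": {
  "series": [
    {"dp": [0, 0, 2], "delta_rot": [0, 0, 0]},
    {"dp": [0, 0, 1.2], "delta_rot": [0, 0, 0]},
    {"dp": [0, 0, 0.3], "delta_rot": [0, 0, 0]},
    {"dp": [0, 0, 0], "delta_rot": [0, 0, 0]},
    {"dp": [0, 0, 0], "delta_rot": [0, 0, 0]}
  ]
}}

```text
t: 7.1
position: [0.6523, 0.103, 0.1125]
ee_rot: [179.9, 0.0, 92.6]
ft_force: [-0.2, -0.9, -1.4]
opening: 0.0135
finger_force: 58.9
```

Request:
{"name": "move_arm", "arguments": {
  "series": [
    {"dp": [0, 0, 0.2], "delta_rot": [0, 0, 0]},
    {"dp": [0, 0, 0.0], "delta_rot": [0, 0, 0]},
    {"dp": [0, 0, 0], "delta_rot": [0, 0, 0]}
  ]
}}

```text
t: 7.4
position: [0.6518, 0.1029, 0.11]
ee_rot: [179.9, 0.0, 92.6]
ft_force: [0.6, -0.5, -1.8]
opening: 0.0136
finger_force: 58.9
```

Request:
{"name": "move_arm", "arguments": {
  "series": [
    {"dp": [-0.17, -0.3, 0.4], "delta_rot": [0, 0, 0]},
    {"dp": [0, 0, 0.2], "delta_rot": [0, 0, 0]},
    {"dp": [0, 0, 0], "delta_rot": [0, 0, 0]},
    {"dp": [0, 0, 0], "delta_rot": [0, 0, 0]}
  ]
}}

```text
t: 7.8
position: [0.6485, 0.1009, 0.1033]
ee_rot: [180.0, 0.0, 92.6]
ft_force: [-0.5, 0.3, -1.6]
opening: 0.0135
finger_force: 58.8
```

Request:
{"name": "move_arm", "arguments": {
  "series": [
    {"dp": [0, 0, 0.2], "delta_rot": [0, 0, 0]},
    {"dp": [0, 0, 0], "delta_rot": [0, 0, 0]},
    {"dp": [0, 0, 0], "delta_rot": [0, 0, 0]}
  ]
}}

```text
t: 8.1
position: [0.6488, 0.101, 0.1015]
ee_rot: [179.9, 0.0, 92.6]
ft_force: [-0.3, 0.5, -1.6]
opening: 0.0132
finger_force: 58.8
```

Request:
{"name": "move_arm", "arguments": {
  "series": [
    {"dp": [0, 0, 0.1], "delta_rot": [0, 0, 0]},
    {"dp": [0, 0, 0], "delta_rot": [0, 0, 0]},
    {"dp": [0, 0, 0], "delta_rot": [0, 0, 0]}
  ]
}}

```text
t: 8.4
position: [0.6489, 0.101, 0.1015]
ee_rot: [179.9, 0.0, 92.6]
ft_force: [-2.5, -0.1, 6.4]
opening: 0.0134
finger_force: 59.7
```

Request:
{"name": "move_arm", "arguments": {
  "series": [
    {"dp": [0, 0, 0.1], "delta_rot": [0, 0, 0]},
    {"dp": [0, 0, 0], "delta_rot": [0, 0, 0]},
    {"dp": [0, 0, 0], "delta_rot": [0, 0, 0]}
  ]
}}

```text
t: 8.7
position: [0.649, 0.101, 0.1015]
ee_rot: [179.9, 0.0, 92.6]
ft_force: [-4.4, 0.1, 9.5]
opening: 0.0133
finger_force: 60.5
```

Request:
{"name": "move_arm", "arguments": {
  "series": [
    {"dp": [0, -1, -0.06], "delta_rot": [0, 0, 0]},
    {"dp": [0, -1, 0], "delta_rot": [0, 0, 0]},
    {"dp": [0, -1, 0], "delta_rot": [0, 0, 0]},
    {"dp": [0, -1, 0], "delta_rot": [0, 0, 0]},
    {"dp": [0, -1, 0], "delta_rot": [0, 0, 0]},
    {"dp": [0, -1, 0], "delta_rot": [0, 0, 0]},
    {"dp": [0, -1, 0], "delta_rot": [0, 0, 0]},
    {"dp": [0, -1, 0], "delta_rot": [0, 0, 0]}
  ]
}}

```text
t: 9.5
position: [0.5704, 0.0975, 0.1016]
ee_rot: [179.6, -0.0, 92.6]
ft_force: [4.1, 0.3, 2.4]
opening: 0.0135
finger_force: 59.3
```

Request:
{"name": "move_arm", "arguments": {
  "series": [
    {"dp": [0, -1, 0], "delta_rot": [0, 0, 0]},
    {"dp": [0, -1, 0], "delta_rot": [0, 0, 0]},
    {"dp": [0, -0.3, 0], "delta_rot": [0, 0, 0]},
    {"dp": [0, 0, 0], "delta_rot": [0, 0, 0]},
    {"dp": [0, 0, 0], "delta_rot": [0, 0, 0]}
  ]
}}

```text
t: 10.0
position: [0.5466, 0.0965, 0.1014]
ee_rot: [179.7, -0.0, 92.6]
ft_force: [0.6, 0.1, 8.4]
opening: 0.0134
finger_force: 60.4
```

Run:
```python
from h import *
f=frame('wrist'); save(f,'w5.png')
s=manip.sense();print(s['t'],s['position'],s['ee_rot'],s['ft_force'])
```

```text
10.05 [0.54662582 0.0965027  0.10143071] [ 1.79755315e+02 -4.82262163e-03  9.25616341e+01] [1.19110593 0.02220565 8.67031667]
```

View pics/w5.png

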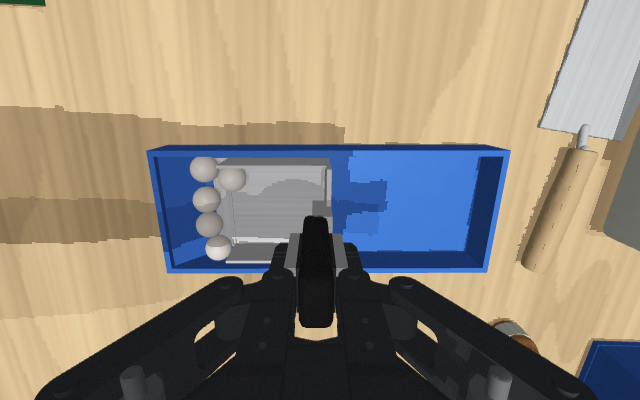

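The wrist view shows all five beads lined up between the lip and the ramp, with (232,178) already on the pan and the others at (204,168), (206,199), (209,224) and (218,248). I push the last few mm to the ramp foot.

Request:
{"name": "move_arm", "arguments": {
  "series": [
    {"dp": [0, -0.3, 0], "delta_rot": [0, 0, 0]},
    {"dp": [0, -0.3, 0], "delta_rot": [0, 0, 0]},
    {"dp": [0, -0.2, 0], "delta_rot": [0, 0, 0]},
    {"dp": [0, 0, 0], "delta_rot": [0, 0, 0]}
  ]
}}

```text
t: 10.45
position: [0.5398, 0.0962, 0.1016]
ee_rot: [179.6, -0.0, 92.6]
ft_force: [4.8, -0.3, 5.6]
opening: 0.0135
finger_force: 59.9
```

Request:
{"name": "move_arm", "arguments": {
  "series": [
    {"dp": [0, -0.3, -0.1], "delta_rot": [0, 0, 0]},
    {"dp": [0, -0.3, -0.1], "delta_rot": [0, 0, 0]},
    {"dp": [0, 0, 0], "delta_rot": [0, 0, 0]}
  ]
}}

```text
t: 10.75
position: [0.5368, 0.096, 0.1042]
ee_rot: [179.2, -0.0, 92.6]
ft_force: [9.0, 0.7, 1.3]
opening: 0.0133
finger_force: 59.7
```

Run:
```python
from h import *
f=frame('wrist'); save(f,'w6.png'); c=cv2.resize(f['color'][130:290,130:360],(690,480))[:,:,::-1]; cv2.imwrite('pics/w6c.png',c)
s=manip.sense();print(s['t'],s['position'],s['ee_rot'],s['ft_force'])
```

```text
10.8 [0.53681413 0.09596287 0.10412314] [ 1.79253810e+02 -4.54985539e-03  9.25509767e+01] [8.10912202 0.89114936 1.33766326]
```

View pics/w6c.png

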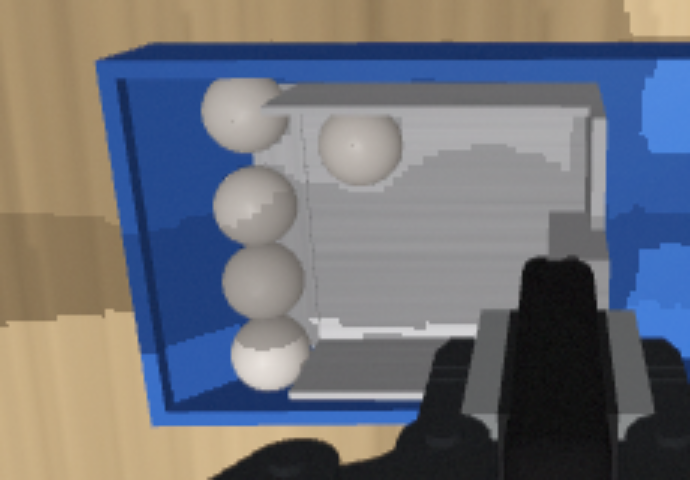

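The crop shows one bead inside the pan at (360,145) and four at the lip: (245,113), (255,205), (263,280) and (270,353). Turning about the TCP by about 12° runs the lip up the ramp while the heel stays down, so I do that.

Request:
{"name": "move_arm", "arguments": {
  "series": [
    {"dp": [0, 0, 0], "delta_rot": [0.05, 0, 0]},
    {"dp": [0, 0, 0], "delta_rot": [0.05, 0, 0]},
    {"dp": [0, 0, 0], "delta_rot": [0.05, 0, 0]},
    {"dp": [0, 0, 0], "delta_rot": [0.06, 0, 0]},
    {"dp": [0, 0, 0], "delta_rot": [0, 0, 0]},
    {"dp": [0, 0, 0], "delta_rot": [0, 0, 0]}
  ]
}}

```text
t: 11.4
position: [0.5379, 0.096, 0.1037]
ee_rot: [-168.8, -0.0, 92.5]
ft_force: [10.3, 1.3, 5.1]
opening: 0.0131
finger_force: 60.7
```

```bash
cat > b.py <<'E'
from h import *
import sys
f=frame('wrist'); save(f,sys.argv[1]+'.png'); p=cloud(f)
s=manip.sense();print(s['t'],s['position'],s['ee_rot'],s['ft_force'])
P=np.array(s['position']); R=Ro.from_euler('xyz',s['ee_rot'],degrees=True)
q=R.inv().apply((p-P).reshape(-1,3)).reshape(p.shape)  # tool frame
# scoop coords: sx=ty+.030, sy=tx, sz=.0975-tz
sx=q[:,:,1]+.030; sy=q[:,:,0]; sz=.0975-q[:,:,2]
hsv=cv2.cvtColor(f['color'],cv2.COLOR_RGB2HSV)
g=cv2.cvtColor(f['color'],cv2.COLOR_RGB2GRAY)
ok=(sx>-.09)&(sx<.035)&(abs(sy)<.05)&(sz>.012)&(sz<.06)&(hsv[:,:,1]<60)&(g>60)
# keep points not on walls
k,l,st,ce=cv2.connectedComponentsWithStats(ok.astype(np.uint8))
for i in range(1,k):
    if st[i,4]>60: m=l==i; print(st[i,4],ce[i].round(),'scoop xyz',np.round([np.median(sx[m]),np.median(sy[m]),np.percentile(sz[m],95)],3))
E
python3 b.py w7
```

```text
11.45 [0.53787296 0.09598039 0.10372936] [-1.68775503e+02 -8.52873944e-03  9.25423121e+01] [10.20449067  1.31951823  5.63207797]
1832 [263. 170.] scoop xyz [-0.002  0.034  0.029]
2144 [231. 231.] scoop xyz [-0.033 -0.022  0.028]
159 [317. 208.] scoop xyz [0.032 0.012 0.058]
```

```bash
cat > b2.py <<'E'
from h import *
import sys
f=frame('wrist'); save(f,sys.argv[1]+'.png'); p=cloud(f)
s=manip.sense();print(s['t'],s['position'],s['ee_rot'],s['ft_force'])
P=np.array(s['position']); R=Ro.from_euler('xyz',s['ee_rot'],degrees=True)
q=R.inv().apply((p-P).reshape(-1,3)).reshape(p.shape)
S=np.stack([q[:,:,1]+.030,q[:,:,0],.0975-q[:,:,2]],-1)  # scoop frame
# beads sit on floor: height map of the scoop between floor and 22mm
x=S[:,:,0]; y=S[:,:,1]; z=S[:,:,2]
# top-down height grid, 2 mm cells
g=np.full((33,65),-1.0)
m=(x>-.09)&(x<.036)&(abs(y)<.033)&np.isfinite(z)
for a,b,c in zip(x[m],y[m],z[m]):
    i=int((b+.033)*500); j=int((a+.09)*500); g[min(i,32),min(j,64)]=max(g[min(i,32),min(j,64)],c*1000)
for r in g[::-2]: print(' '.join('..' if v<-.5 else '%2d'%v for v in r[::2]))
E
python3 b2.py w8
```

```text
11.5 [0.53781443 0.0959896  0.10378851] [-1.68789674e+02 -6.80288657e-03  9.25449157e+01] [10.22006015  0.76743223  4.54014361]
.. .. .. .. .. .. .. .. .. .. 18 20 20 20 .. .. .. .. .. .. .. .. .. .. .. .. .. .. .. .. .. .. ..
.. .. .. .. .. .. .. .. .. .. 18 20 20 19 14  1  2  0  1  1  1  1  1  1  1  1  1  1 18 20 18 16 ..
.. .. .. .. .. .. .. .. .. .. 16 19 18 17  2  1  1  2  1  1  1  1  2  1  1  0  2 15 20 21 21 19 ..
.. .. .. .. .. .. .. .. ..  4 .. .. ..  2  2  1  1  1  1  1  1  2  1  1  2 170 174 174 174 20 21 18 ..
.. .. .. .. .. .. .. .. ..  5  1  0  2 16 18 19 15  1  1  1  1  1  1  1  1 164 170 165 171 19 19 16 ..
.. .. .. .. .. .. .. .. ..  5  1  1 .. 18 166 168 169 169 165 164 153 144 137 131 168 133 133 132 168 168 168 168 ..
.. .. .. .. .. .. .. .. ..  5  0  0 15 19 21 21 19 166 165 164 152 144 165 166 164  1 101  1 153 164 166 155 ..
.. .. .. .. .. .. .. .. ..  5  1 .. .. 18 21 21 18  1 162 163 163  1 132 131 129  1  1  1 141 123 123 122 ..
.. .. .. .. .. .. .. .. ..  4  1 .. .. .. 18 17 12  1  1 153 160 130 132 131  0  0  1  1 137 122 122 122 ..
.. .. .. .. .. .. .. .. ..  6  1  0 .. .. 17 18 16  1  1 153 152 130 132 131  1  1  2  1 121 122 122 122 ..
.. .. .. .. .. .. .. .. ..  4  1  1  1 17 19 20 19 16  1 153 151 144 138 131  1  1  1  1 128 122 122 122 ..
.. .. .. .. .. .. .. .. ..  5  1  1  0 18 21 21 20 17  1  2 150 144 137 131  1  2  2  1 123 121 120 120 ..
.. .. .. .. .. .. .. .. ..  4  1  1 .. 16 20 20 19 16  1  1  1  1  1  2  1  2  2  1 .. .. .. .. ..
.. .. .. .. .. .. .. .. ..  5  1  1 13 .. 16 18 16  0  1  1  1  1  1  1  1  1  1  2 .. .. .. .. ..
.. .. .. .. .. .. .. .. ..  4 17 18 19 17 .. ..  1  1  0  1  1  1  1  1  1  1  2  0 .. .. .. .. ..
.. .. .. .. .. .. .. .. .. 12 19 21 20 19 13  1  1  1  1  1  1  1  1  1  1 .. .. .. .. .. .. .. ..
.. .. .. .. .. .. .. .. .. .. 19 20 20 20 14  1  1  1  2  0  1  1  1  1  1 .. .. .. .. .. .. .. ..
```

Request:
{"name": "move_arm", "arguments": {
  "series": [
    {"dp": [0, 0, -0.5], "delta_rot": [0.05, 0, 0]},
    {"dp": [0, 0, -0.7], "delta_rot": [0.05, 0, 0]},
    {"dp": [0, 0, -1], "delta_rot": [0.05, 0, 0]},
    {"dp": [0, 0, -1], "delta_rot": [0.05, 0, 0]},
    {"dp": [0, 0, -1], "delta_rot": [0, 0, 0]},
    {"dp": [0, 0, -1], "delta_rot": [0, 0, 0]},
    {"dp": [0, 0, 0], "delta_rot": [0, 0, 0]},
    {"dp": [0, 0, 0], "delta_rot": [0, 0, 0]}
  ]
}}

```text
t: 12.3
position: [0.5486, 0.0965, 0.1511]
ee_rot: [-156.6, 0.0, 92.6]
ft_force: [0.1, -0.2, -3.9]
opening: 0.0133
finger_force: 60.2
```

```bash
python3 b2.py w9
```

```text
12.35 [0.54836424 0.09654891 0.15088621] [-1.56552288e+02  3.62375658e-03  9.25612976e+01] [-0.31312985  0.42238219 -2.05999887]
.. .. .. .. .. .. .. .. .. .. ..  1  1 .. .. .. .. .. .. .. .. .. .. .. .. .. .. .. .. .. .. .. ..
.. .. .. .. .. .. .. .. .. .. ..  1  0  0  1  2  2  1  1  1  1  2  2 15 18 18 16 12 18 21 21 18 ..
.. .. .. .. .. .. .. .. .. .. ..  0  1  2  2  2  2  2  1  2  1  2  1 18 21 20 19 15 19 22 22 20 ..
.. .. .. .. .. .. .. .. .. .. ..  1  1  2  1  2  1  2  1  1  2  1 .. 20 21 21 175 175 175 21 21 18 ..
.. .. .. .. .. .. .. .. .. .. ..  0  1  2  2  2  2  2  2  1  1  2 .. 18 20 164 166 165 171 17 18 15 ..
.. .. .. .. .. .. .. .. .. .. ..  1  1  1 166 168 169 169 166 165 151 145 138 167 168 133 133 134 169 167 168 168 ..
.. .. .. .. .. .. .. .. .. .. ..  1  2  2  2  1  1 166 165 165 151 145 139 166 163  1 100  1 163 166 166 166 ..
.. .. .. .. .. .. .. .. .. .. ..  1  1  2  2  1  1  1 163 163 163 145 132 131 130 16 16 13 138 123 123 123 ..
.. .. .. .. .. .. .. .. .. .. ..  0  1  1  2  2  2  1  1 153 159 146 132 131 19 20 19 17 138 122 122 123 ..
.. .. .. .. .. .. .. .. .. .. ..  1  1  1  2  0  1  1  1 153 152 145 132 131 20 21 21 19 122 122 123 123 ..
.. .. .. .. .. .. .. .. .. .. ..  0  1  2  2  1  1  1  1 153 152 145 139 131 20 21 20 17 129 123 123 123 ..
.. .. .. .. .. .. .. .. .. .. ..  0  1  1  2  1  1  1  1  2 151 145 138 132 18 18 18 15 123 121 121 121 ..
.. .. .. .. .. .. .. .. .. .. ..  0  1  1  2  1  2  1  1  1  2  2  0 .. .. .. .. 14 .. .. .. .. ..
.. .. .. .. .. .. .. .. .. .. ..  1  1  1  2  2  1  1  2  1  2  1  1  2  1 ..  1 12 .. .. .. .. ..
.. .. .. .. .. .. .. .. .. .. ..  1  1  1  2  1  1  1  1  1  1  2  1  2  2  3  2  1 .. .. .. .. ..
.. .. .. .. .. .. .. .. .. .. ..  0  1  2  2  1  1  1  2  1  2  2  1  2  2  1 .. .. .. .. .. .. ..
.. .. .. .. .. .. .. .. .. .. ..  0  1  2  2  1  1  2  1  2  2  2  1  2  1 .. .. .. .. .. .. .. ..
```

Weight and height map agree: three beads are resting against the back wall of the pan. I'll plan the carry and pour.

```bash
cat > pour.py <<'E'
from h import *
phi=-34.; L0=np.array([.582,-.314,0])
def tcp(lip,a): # a deg, + = mouth up
    u=np.array([np.cos(np.radians(phi)),np.sin(np.radians(phi)),0]); k=np.array([0,0,1.]); a=np.radians(a)
    ex=np.cos(a)*u-np.sin(a)*k; ez=np.sin(a)*u+np.cos(a)*k
    return lip+.078*ex+.0975*ez
def seq(P,psi,tilt,way):
    R=Rt(psi,tilt)
    for Pn,ps,ti in way:
        G=Rt(ps,ti); d=np.round(R.inv().apply(Pn-P)*100,2); r=np.round((R.inv()*G).as_rotvec(),3)
        print('{"dp": %s, "delta_rot": %s},'%(list(map(float,d)),list(map(float,r))), np.linalg.norm(d).round(1))
        P=P+R.apply(d/100); R=R*Ro.from_rotvec(r)
E
python3 - <<'E'
from pour import *
B=tcp(L0+[0,0,.10],23.4); B[2]=.27
s=manip.sense(); print(s['position'],s['ee_rot'],B)
print('carry total tool-frame'); go([.548,.0965,.27],92.6,23.4); go(B,92.6,23.4,start=([.548,.0965,.27],92.6,23.4))
print('yaw per row (5 rows)',((Rt(92.6,23.4)).inv()*Rt(92.6-36.6/5,23.4)).as_rotvec().round(3))
E
```

```text
[0.54836424 0.09654891 0.15088621] [-1.56552288e+02  3.62375658e-03  9.25612976e+01] [ 0.67344847 -0.37568277  0.27      ]
carry total tool-frame
rot [-0.001 -0.    -0.001] then dp cm [ -0.    -4.76 -10.92]
rot [0. 0. 0.] then dp cm [-47.74   9.54  -4.13]
yaw per row (5 rows) [-0.     0.051  0.117]
```

Request:
{"name": "move_arm", "arguments": {
  "series": [
    {"dp": [0, -0.6, -1.4], "delta_rot": [0, 0, 0]},
    {"dp": [0, -1.2, -2.7], "delta_rot": [0, 0, 0]},
    {"dp": [0, -1.2, -2.7], "delta_rot": [0, 0, 0]},
    {"dp": [0, -1.2, -2.7], "delta_rot": [0, 0, 0]},
    {"dp": [0, -0.6, -1.4], "delta_rot": [0, 0, 0]}
  ]
}}

```text
t: 12.85
position: [0.549, 0.0966, 0.2736]
ee_rot: [-156.8, -0.0, 92.6]
ft_force: [0.2, -0.1, -2.1]
opening: 0.0138
finger_force: 60.3
```

Request:
{"name": "move_arm", "arguments": {
  "series": [
    {"dp": [-1.7, 0.34, -0.15], "delta_rot": [0, 0, 0]},
    {"dp": [-3.41, 0.68, -0.3], "delta_rot": [0, 0, 0]},
    {"dp": [-3.41, 0.68, -0.3], "delta_rot": [0, 0, 0]},
    {"dp": [-3.41, 0.68, -0.3], "delta_rot": [0, 0, 0]},
    {"dp": [-3.41, 0.68, -0.3], "delta_rot": [0, 0, 0]},
    {"dp": [-3.41, 0.68, -0.3], "delta_rot": [0, 0, 0]},
    {"dp": [-3.41, 0.68, -0.3], "delta_rot": [0, 0, 0]},
    {"dp": [-3.41, 0.68, -0.3], "delta_rot": [0, 0, 0]}
  ]
}}

```text
t: 13.65
position: [0.615, -0.1586, 0.2687]
ee_rot: [-156.4, -0.0, 92.5]
ft_force: [0.7, 0.2, -2.4]
opening: 0.0131
finger_force: 60.2
```

Request:
{"name": "move_arm", "arguments": {
  "series": [
    {"dp": [-3.41, 0.68, -0.3], "delta_rot": [0, 0, 0]},
    {"dp": [-3.41, 0.68, -0.3], "delta_rot": [0, 0, 0]},
    {"dp": [-3.41, 0.68, -0.3], "delta_rot": [0, 0, 0]},
    {"dp": [-3.41, 0.68, -0.3], "delta_rot": [0, 0, 0]},
    {"dp": [-3.41, 0.68, -0.3], "delta_rot": [0, 0, 0]},
    {"dp": [-3.41, 0.68, -0.3], "delta_rot": [0, 0, 0]},
    {"dp": [-1.7, 0.34, -0.15], "delta_rot": [0, 0, 0]}
  ]
}}

```text
t: 14.35
position: [0.6726, -0.3797, 0.2676]
ee_rot: [-156.4, -0.0, 92.4]
ft_force: [0.5, -0.4, -3.5]
opening: 0.0131
finger_force: 60.2
```

Request:
{"name": "move_arm", "arguments": {
  "series": [
    {"dp": [0, 0, 0], "delta_rot": [0, 0.051, 0.117]},
    {"dp": [0, 0, 0], "delta_rot": [0, 0.051, 0.117]},
    {"dp": [0, 0, 0], "delta_rot": [0, 0.051, 0.117]},
    {"dp": [0, 0, 0], "delta_rot": [0, 0.051, 0.117]},
    {"dp": [0, 0, 0], "delta_rot": [0, 0.051, 0.117]},
    {"dp": [0, 0, 0], "delta_rot": [0, 0, 0]},
    {"dp": [0, 0, 0], "delta_rot": [0, 0, 0]}
  ]
}}

```text
t: 15.05
position: [0.6729, -0.3765, 0.2692]
ee_rot: [-156.4, -0.1, 56.1]
ft_force: [0.8, 0.2, -2.7]
opening: 0.0134
finger_force: 60.2
```

Run:
```python
from pour import *
s=manip.sense(); print(s['t'],s['position'],s['ee_rot'],s['ft_force'],s['q'])
# cup from wrist view
f=frame('wrist'); save(f,'w10.png'); p=cloud(f); m=(abs(p[:,:,2]-.058)<.006)&(abs(p[:,:,0]-.567)<.08)&(abs(p[:,:,1]+.304)<.08)
print(m.sum(),cv2.minEnclosingCircle((p[m][:,:2]*1000).astype(np.float32)) if m.sum()>5 else '')
```

```text
15.05 [ 0.67294452 -0.37650969  0.26921231] [-1.56421799e+02 -6.13115644e-02  5.60865680e+01] [ 0.77699511  0.17602526 -2.65770727] [-3.40285274e+01  5.13632356e+01  5.40813115e+01  1.16296350e+02
  1.01546840e-02  8.98699887e+01]
384 ((574.28076171875, -294.026611328125), 50.05818557739258)
```

Run:
```python
from pour import *
from scipy.optimize import least_squares
f=frame('wrist'); p=cloud(f); m=(abs(p[:,:,2]-.0595)<.003)&(abs(p[:,:,0]-.567)<.07)&(abs(p[:,:,1]+.304)<.07)
q=p[m][:,:2]; r=least_squares(lambda c:np.hypot(*(q-c).T)-.0505,[.567,-.304],loss='soft_l1',f_scale=.002); print(len(q),r.x,r.cost,q.min(0),q.max(0))
P=np.array([.6729,-.3765,.2692])
way=[]
# down & level: tilt 23.4 -> 5 with lip going to z .085
z0=.196
for a,z in [(20,.18),(16,.155),(12,.13),(9,.105),(7,.088),(6,.078),(5,.074)]: way.append((tcp(L0+[0,0,z],a),56,a))
n=len(way)
for a in range(0,-66,-5): way.append((tcp(L0+[0,0,.074],a),56,a))
seq(P,56,23.5,way)
```

```text
265 [ 0.56793761 -0.30571694] 0.00011026493929255582 [ 0.52942851 -0.31948528] [ 0.6195078  -0.25347476]
{"dp": [0.1, 0.63, 2.37], "delta_rot": [-0.061, 0.0, 0.0]}, 2.5
{"dp": [-0.0, 0.16, 1.83], "delta_rot": [-0.07, -0.0, -0.0]}, 1.8
{"dp": [-0.0, -0.01, 1.88], "delta_rot": [-0.07, 0.0, 0.0]}, 1.9
{"dp": [-0.0, -0.01, 2.05], "delta_rot": [-0.052, -0.0, 0.0]}, 2.1
{"dp": [-0.0, -0.07, 1.42], "delta_rot": [-0.035, -0.0, 0.0]}, 1.4
{"dp": [-0.0, -0.05, 0.85], "delta_rot": [-0.017, -0.0, 0.0]}, 0.9
{"dp": [-0.0, -0.13, 0.27], "delta_rot": [-0.018, -0.0, -0.0]}, 0.3
{"dp": [-0.0, -0.88, -0.65], "delta_rot": [-0.087, -0.0, -0.0]}, 1.1
{"dp": [-0.0, -0.88, -0.64], "delta_rot": [-0.087, -0.0, -0.0]}, 1.1
{"dp": [-0.0, -0.88, -0.64], "delta_rot": [-0.088, -0.0, -0.0]}, 1.1
{"dp": [-0.0, -0.88, -0.64], "delta_rot": [-0.087, -0.0, -0.0]}, 1.1
{"dp": [-0.0, -0.88, -0.65], "delta_rot": [-0.087, -0.0, 0.0]}, 1.1
{"dp": [-0.0, -0.88, -0.64], "delta_rot": [-0.087, -0.0, -0.0]}, 1.1
{"dp": [-0.0, -0.88, -0.64], "delta_rot": [-0.088, -0.0, -0.0]}, 1.1
{"dp": [-0.0, -0.88, -0.65], "delta_rot": [-0.087, -0.0, 0.0]}, 1.1
{"dp": [-0.0, -0.88, -0.64], "delta_rot": [-0.087, 0.0, 0.0]}, 1.1
{"dp": [-0.0, -0.88, -0.64], "delta_rot": [-0.088, 0.0, 0.0]}, 1.1
{"dp": [-0.0, -0.88, -0.64], "delta_rot": [-0.087, -0.0, -0.0]}, 1.1
{"dp": [-0.0, -0.88, -0.65], "delta_rot": [-0.087, 0.0, 0.0]}, 1.1
{"dp": [-0.0, -0.88, -0.64], "delta_rot": [-0.087, 0.0, -0.0]}, 1.1
{"dp": [-0.0, -0.88, -0.64], "delta_rot": [-0.088, 0.0, 0.0]}, 1.1
```

Request:
{"name": "move_arm", "arguments": {
  "series": [
    {"dp": [0.1, 0.63, 2.37], "delta_rot": [-0.061, 0, 0]},
    {"dp": [0, 0.16, 1.83], "delta_rot": [-0.07, 0, 0]},
    {"dp": [0, 0, 1.88], "delta_rot": [-0.07, 0, 0]},
    {"dp": [0, 0, 2.05], "delta_rot": [-0.052, 0, 0]},
    {"dp": [0, -0.07, 1.42], "delta_rot": [-0.035, 0, 0]},
    {"dp": [0, -0.05, 0.85], "delta_rot": [-0.017, 0, 0]},
    {"dp": [0, 0, 0], "delta_rot": [0, 0, 0]},
    {"dp": [0, 0, 0], "delta_rot": [0, 0, 0]}
  ]
}}

```text
t: 15.95
position: [0.6559, -0.3617, 0.1686]
ee_rot: [-174.0, -0.1, 56.1]
ft_force: [-0.7, -0.3, -2.3]
opening: 0.0131
finger_force: 60.2
```

```bash
python3 - <<'E'
from pour import *
s=manip.sense(); print(s['t'],s['position'],s['ee_rot'],s['ft_force'],'want',tcp(L0+[0,0,.078],6))
E
python3 b2.py w11 | cut -c28-
```

```text
15.95 [ 0.65588568 -0.36166946  0.16855679] [-1.73977236e+02 -5.22395286e-02  5.60773605e+01] [-0.71170313 -0.32694069 -2.30348   ] want [ 0.65475985 -0.36307714  0.16681266]
39  0.16897552] [-1.74052897e+02 -5.49236037e-02  5.60565587e+01] [ 0.82398958  0.73991023 -1.44302182]
.. ..  0 .. .. .. .. .. .. .. .. .. .. .. .. .. .. .. .. .. .. .. .. ..
.. ..  0  1  1  2  1  2  1  0  1  1  1  1  1  0  0  1  0 18 19 18 14 ..
.. ..  0  1  0  1  1  0  1  0  1  1  1  1  1  2  1  1 15 19 20 19 18 ..
.. ..  1  0  1  1  0  0  1  0  0  0  1  0  1  0 174 174 174 174 20 20 17 ..
.. ..  0  0  0  0  0  0  0  0  1  0  0  1 11 17 163 164 163 170 19 18 14 ..
.. ..  0  0  1 167 168 167 168 163 163 150 143 136 167 167 132 132 132 168 167 167 167 ..
.. ..  0  0  0  0  0  0 165 163 163 150 143 164 161 156 104 104 17 147 122 122 121 ..
.. .. ..  0  0  1  0  0  1 161 162 162  0 131 131 128 18 18 14 139 122 122 122 ..
.. ..  0  0  1  0  0  0  1  0 153 158 130 131 130 .. .. .. 15 119 121 122 121 ..
.. ..  0  0  1  0  0  0  0  1 153 150 130 131 130 14 17 14 16 120 122 122 121 ..
.. ..  0  0  1  1  1  0  1  1 152 150 143 136 130 19 19 19 15 126 121 122 121 ..
.. ..  0  1  0  0  0  1  0  1  1 148 142 136 16 19 20 20 16 122 119 119 .. ..
.. ..  0  0  1  0  0  0  1  0  0  1  0  0 16 19 19 19 15 .. .. .. .. ..
.. ..  0  0  1  1  0  0  0  0  1  1  1  0 .. 16 17 .. .. .. .. .. .. ..
.. ..  0  0  0  0  0  0  0  0  0  0  0  0 .. .. .. ..  0 .. .. .. .. ..
.. ..  0  0  1  0  0  0  0  1  0  0  1  0  0  1 .. .. .. .. .. .. .. ..
.. ..  0  0  0 20 26 26 29  4 29 23 21 28  0  1 .. .. .. .. .. .. .. ..
```

Three beads are in the pan and the pose matches the plan. Pouring now.

Request:
{"name": "move_arm", "arguments": {
  "series": [
    {"dp": [0, -0.2, 0.4], "delta_rot": [-0.018, 0, 0]},
    {"dp": [0, -0.88, -0.65], "delta_rot": [-0.087, 0, 0]},
    {"dp": [0, -0.88, -0.64], "delta_rot": [-0.087, 0, 0]},
    {"dp": [0, -0.88, -0.64], "delta_rot": [-0.087, 0, 0]},
    {"dp": [0, -0.88, -0.64], "delta_rot": [-0.087, 0, 0]},
    {"dp": [0, -0.88, -0.64], "delta_rot": [-0.087, 0, 0]},
    {"dp": [0, -0.88, -0.64], "delta_rot": [-0.087, 0, 0]},
    {"dp": [0, -0.88, -0.64], "delta_rot": [-0.087, 0, 0]}
  ]
}}

```text
t: 16.8
position: [0.5986, -0.3237, 0.1999]
ee_rot: [149.7, -0.0, 56.0]
ft_force: [-0.2, 0.1, -0.9]
opening: 0.0134
finger_force: 60.5
```

Request:
{"name": "move_arm", "arguments": {
  "series": [
    {"dp": [0, -0.88, -0.64], "delta_rot": [-0.087, 0, 0]},
    {"dp": [0, -0.88, -0.64], "delta_rot": [-0.087, 0, 0]},
    {"dp": [0, -0.88, -0.64], "delta_rot": [-0.087, 0, 0]},
    {"dp": [0, -0.88, -0.64], "delta_rot": [-0.087, 0, 0]},
    {"dp": [0, 0, 0], "delta_rot": [0, 0, 0]},
    {"dp": [0, 0, 0], "delta_rot": [0, 0, 0]},
    {"dp": [0, 0, 0], "delta_rot": [0, 0, 0]}
  ]
}}

```text
t: 17.5
position: [0.5649, -0.301, 0.1999]
ee_rot: [129.9, -0.1, 56.0]
ft_force: [0.3, 0.6, -1.6]
opening: 0.0134
finger_force: 60.5
```

Run:
```python
from pour import *
s=manip.sense(); print(s['t'],s['position'],s['ee_rot'],s['ft_force'],'want',tcp(L0+[0,0,.074],-55))
for n in ['scene','side']:
    f=frame(n); save(f,n+'1.png'); np.savez(n+'1.npz',c=f['color'],p=cloud(f))
```

```text
17.5 [ 0.56493441 -0.30104982  0.19992574] [ 1.29873979e+02 -5.88134042e-02  5.59912932e+01] [ 0.33735685  0.60661649 -1.58452101] want [ 0.55287727 -0.29435647  0.19381756]
```

Run:
```python
from pour import *
d=np.load('scene0.npz'); p=d['p']; z=p[:,:,2]
for c in [(.42,-.27),(.41,-.24),(.40,-.22)]:
    r=np.hypot(p[:,:,0]-c[0],p[:,:,1]-c[1]); m=(z>.007)&(z<.14); print(c,'nearest',np.nanmin(np.where(m,r,9)).round(3))
hsv=cv2.cvtColor(d['c'],cv2.COLOR_RGB2HSV); m=np.zeros(z.shape,bool); m[140:195,155:200]=1; m&=(z>.006); print('screwdriver',p[m].min(0),p[m].max(0))
s=manip.sense(); c=s['position']
go([.565,-.301,.30],56,-50)
print(Rt(56,0).inv().apply(np.array([.42+.03*np.cos(np.radians(-34)),-.25+.03*np.sin(np.radians(-34)),.30])-[.565,-.301,.30])*100)
d=np.load('scene1.npz'); p=d['p']; c=d['c'].astype(int); z=p[:,:,2]
m=(np.hypot(p[:,:,0]-.568,p[:,:,1]+.3045)<.046)&(z>.006)&(z<.054); print('incup px',m.sum(),'heights',np.percentile(z[m],[10,50,90]) if m.sum() else '')
```

```text
(0.42, -0.27) nearest 0.032
(0.41, -0.24) nearest 0.016
(0.4, -0.22) nearest 0.011
screwdriver [ 0.41277322 -0.47629668  0.006186  ] [ 0.60200951 -0.33902175  0.0656532 ]
rot [ 0.002 -0.    -0.001] then dp cm [ 0.01  7.68 -6.44]
[-3.88020548e+00 -1.18729286e+01 -1.45401440e-15]
incup px 470 heights [0.0089917  0.0210349  0.03947248]
```

Request:
{"name": "move_arm", "arguments": {
  "series": [
    {"dp": [0, 2.4, -2.0], "delta_rot": [0, 0, 0]},
    {"dp": [0, 2.4, -2.0], "delta_rot": [0, 0, 0]},
    {"dp": [0, 2.4, -2.0], "delta_rot": [0, 0, 0]},
    {"dp": [0, 0, 0], "delta_rot": [0, 0, 0]}
  ]
}}

```text
t: 18.0
position: [0.5671, -0.3026, 0.3012]
ee_rot: [129.2, -0.1, 56.0]
ft_force: [1.2, -1.2, 0.3]
opening: 0.0134
finger_force: 60.6
```

Request:
{"name": "move_arm", "arguments": {
  "series": [
    {"dp": [0, 0, 0], "delta_rot": [0.145, 0, 0]},
    {"dp": [0, 0, 0], "delta_rot": [0.145, 0, 0]},
    {"dp": [0, 0, 0], "delta_rot": [0.145, 0, 0]},
    {"dp": [0, 0, 0], "delta_rot": [0.145, 0, 0]},
    {"dp": [0, 0, 0], "delta_rot": [0.145, 0, 0]},
    {"dp": [0, 0, 0], "delta_rot": [0.145, 0, 0]},
    {"dp": [0, 0, 0], "delta_rot": [0, 0, 0]}
  ]
}}

```text
t: 18.7
position: [0.5661, -0.3024, 0.2868]
ee_rot: [179.8, -0.1, 56.0]
ft_force: [-0.3, -0.8, -2.7]
opening: 0.013
finger_force: 60.5
```

Run:
```python
from pour import *
d=np.load('scene0.npz'); p=d['p']; z=p[:,:,2]
for c in [(.42,-.27),(.42,-.25),(.40,-.22)]:
    r=np.hypot(p[:,:,0]-c[0],p[:,:,1]-c[1]); print(c,[(int(((z>h)&(r<.07)).sum()),int((r<.07).sum())) for h in (.005,.008,.012)])
f=frame('scene'); save(f,'scene2.png'); p=cloud(f); z=p[:,:,2]
a=f['color'][150:240,160:250]; cv2.imwrite('pics/cup.png',cv2.resize(a,(540,540),interpolation=2)[:,:,::-1])
s=manip.sense(); print(s['t'],s['position'],s['ee_rot'],s['ft_force'])
phi=np.radians(-34); go([.42+.03*np.cos(phi),-.25+.03*np.sin(phi),.3],56)
```

```text
(0.42, -0.27) [(13, 1396), (1, 1396), (0, 1396)]
(0.42, -0.25) [(10, 1371), (1, 1371), (0, 1371)]
(0.4, -0.22) [(10, 1254), (1, 1254), (0, 1254)]
18.75 [ 0.56487357 -0.30138289  0.28738019] [ 1.79696269e+02 -6.12731152e-02  5.59737570e+01] [ 1.04536022  0.64510615 -1.71505966]
rot [ 0.005 -0.001 -0.   ] then dp cm [ -3.84 -11.88  -1.26]
```

View pics/cup.png

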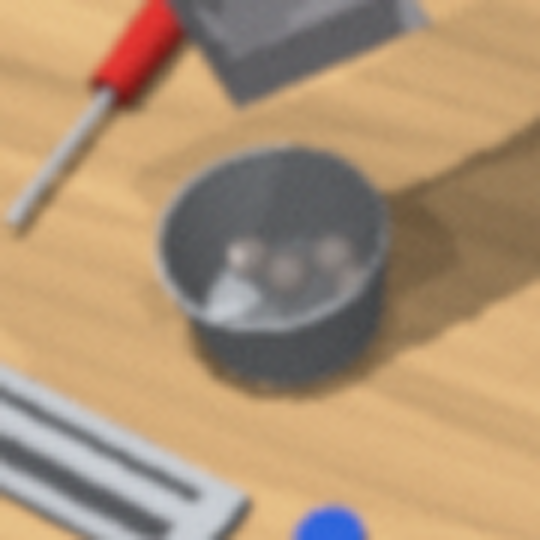

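The crop shows the cup upright with three white beads inside, at (245,253), (285,270) and (333,252). The bench at (0.42,-0.25) is free, so I set the scoop down there.

Request:
{"name": "move_arm", "arguments": {
  "series": [
    {"dp": [-1, -3, 0], "delta_rot": [0.005, 0, 0]},
    {"dp": [-1, -3, 0], "delta_rot": [0, 0, 0]},
    {"dp": [-1, -3, 0], "delta_rot": [0, 0, 0]},
    {"dp": [-0.8, -2.9, 0], "delta_rot": [0, 0, 0]},
    {"dp": [0, 0, 4], "delta_rot": [0, 0, 0]},
    {"dp": [0, 0, 4], "delta_rot": [0, 0, 0]},
    {"dp": [0, 0, 4], "delta_rot": [0, 0, 0]}
  ]
}}

```text
t: 19.45
position: [0.4422, -0.2639, 0.1698]
ee_rot: [179.6, -0.0, 56.0]
ft_force: [1.1, 0.0, -2.7]
opening: 0.0135
finger_force: 60.6
```

Request:
{"name": "move_arm", "arguments": {
  "series": [
    {"dp": [0, 0, 3], "delta_rot": [0, 0, 0]},
    {"dp": [0, 0, 2], "delta_rot": [0, 0, 0]},
    {"dp": [0, 0, 1], "delta_rot": [0, 0, 0]},
    {"dp": [0, 0, 0], "delta_rot": [0, 0, 0]},
    {"dp": [0, 0, 0], "delta_rot": [0, 0, 0]}
  ]
}}

```text
t: 19.95
position: [0.4433, -0.2646, 0.111]
ee_rot: [179.8, -0.1, 56.0]
ft_force: [-0.1, -0.5, -1.1]
opening: 0.0134
finger_force: 60.6
```

Request:
{"name": "move_arm", "arguments": {
  "series": [
    {"dp": [0, 0, 0.6], "delta_rot": [0.003, 0, 0]},
    {"dp": [0, 0, 0.5], "delta_rot": [0, 0, 0]},
    {"dp": [0, 0, 0], "delta_rot": [0, 0, 0]},
    {"dp": [0, 0, 0], "delta_rot": [0, 0, 0]}
  ]
}}

```text
t: 20.35
position: [0.4429, -0.2644, 0.0988]
ee_rot: [-179.9, -0.1, 56.0]
ft_force: [0.3, -0.5, -0.8]
opening: 0.0133
finger_force: 60.6
```

Request:
{"name": "move_arm", "arguments": {
  "series": [
    {"dp": [0, 0, 0.2], "delta_rot": [0, 0, 0]},
    {"dp": [0, 0, 0.1], "delta_rot": [0, 0, 0]},
    {"dp": [0, 0, 0], "delta_rot": [0, 0, 0]},
    {"dp": [0, 0, 0], "delta_rot": [0, 0, 0]}
  ]
}}

```text
t: 20.75
position: [0.4436, -0.2647, 0.0976]
ee_rot: [-180.0, -0.1, 56.0]
ft_force: [-3.2, 2.8, 10.0]
opening: 0.0133
finger_force: 62.3
```

Request:
{"name": "move_arm", "arguments": {
  "gripper": 8.54,
  "series": [
    {"dp": [0, 0, -0.1], "delta_rot": [0, 0, 0]},
    {"dp": [0, 0, 0], "delta_rot": [0, 0, 0]},
    {"dp": [0, 0, 0], "delta_rot": [0, 0, 0]},
    {"dp": [0, 0, 0], "delta_rot": [0, 0, 0]},
    {"dp": [0, 0, 0], "delta_rot": [0, 0, 0]},
    {"dp": [0, 0, 0], "delta_rot": [0, 0, 0]}
  ]
}}

```text
t: 21.35
position: [0.4428, -0.2643, 0.0966]
ee_rot: [-179.9, -0.1, 56.0]
ft_force: [-0.5, 0.5, -0.5]
opening: 0.0851
finger_force: 0.0
```

Request:
{"name": "move_arm", "arguments": {
  "series": [
    {"dp": [0, 0, -3], "delta_rot": [0, 0, 0]},
    {"dp": [0, 0, -4], "delta_rot": [0, 0, 0]},
    {"dp": [0, 0, -4], "delta_rot": [0, 0, 0]},
    {"dp": [0, 0, -4], "delta_rot": [0, 0, 0]},
    {"dp": [0, 0, 0], "delta_rot": [0, 0, 0]}
  ]
}}

```text
t: 21.85
position: [0.4464, -0.2672, 0.2534]
ee_rot: [179.4, -0.0, 56.0]
ft_force: [1.4, -1.1, -0.5]
opening: 0.0855
finger_force: 0.0
```

Run:
```python
from pour import *
s=manip.sense(); print(s['t'],s['position'],s['ee_rot'],s['opening'],s['q'])
f=frame('scene'); save(f,'scene3.png'); p=cloud(f); z=p[:,:,2]
near=(np.hypot(p[:,:,0]-.44,p[:,:,1]+.26)<.06); m=near&(z>.112)&(z<.13); q=p[m]; print('handle top',len(q),np.median(q,0)); m=near&(z>.055)&(z<.075); print('handle low',m.sum(),np.median(p[m],0))
hsv=cv2.cvtColor(f['color'],cv2.COLOR_RGB2HSV); H,S=hsv[:,:,0],hsv[:,:,1]
m=((H<8)|(H>172))&(S>150)&(np.hypot(p[:,:,0]-.518,p[:,:,1]+.113)<.05)&(z>.122); q=p[m]; print('cap',len(q),cv2.minEnclosingCircle((q[:,:2]*1000).astype(np.float32)),np.median(q,0))
f=frame('wrist'); p=cloud(f); z=p[:,:,2]; hsv=cv2.cvtColor(f['color'],cv2.COLOR_RGB2HSV); H,S=hsv[:,:,0],hsv[:,:,1]; save(f,'w12.png')
m=((H<8)|(H>172))&(S>150)&(z>.122); q=p[m]; print('wrist cap',len(q), cv2.minEnclosingCircle((q[:,:2]*1000).astype(np.float32)) if len(q)>5 else '')
```

```text
21.85 [ 0.44638177 -0.2672096   0.25339453] [ 1.79418527e+02 -1.63927784e-02  5.59973652e+01] 0.08550438748546037 [-3.80570439e+01  4.81984054e+00 -1.48254601e+01  6.97758400e+01
  5.74625575e-02  8.59459644e+01]
handle top 49 [ 0.44898924 -0.26139956  0.12062682]
handle low 44 [ 0.45315979 -0.25881335  0.06239834]
cap 206 ((518.4622192382812, -114.40274047851562), 24.97011947631836) [ 0.52144354 -0.11101566  0.12930157]
wrist cap 353 ((485.1099853515625, -208.66282653808594), 88.70938110351562)
```

```bash
python3 -c "
from h import *
go([.516,-.115,.22],56)"
```

```text
rot [ 0.001 -0.001 -0.   ] then dp cm [16.49 -2.41  2.8 ]
```

Request:
{"name": "move_arm", "arguments": {
  "series": [
    {"dp": [4.1, -0.6, 0], "delta_rot": [0, 0, 0]},
    {"dp": [4.1, -0.6, 0], "delta_rot": [0, 0, 0]},
    {"dp": [4.1, -0.6, 0], "delta_rot": [0, 0, 0]},
    {"dp": [4.1, -0.6, 0], "delta_rot": [0, 0, 0]},
    {"dp": [0, 0, 2.8], "delta_rot": [0, 0, 0]},
    {"dp": [0, 0, 0], "delta_rot": [0, 0, 0]},
    {"dp": [0, 0, 0], "delta_rot": [0, 0, 0]},
    {"dp": [0, 0, 0], "delta_rot": [0, 0, 0]}
  ]
}}

```text
t: 22.75
position: [0.5146, -0.1159, 0.219]
ee_rot: [-179.8, -0.0, 55.9]
ft_force: [-0.6, 0.2, 1.0]
opening: 0.0852
finger_force: 0.0
```

Run:
```python
from h import *
f=frame('wrist'); p=cloud(f); z=p[:,:,2]; hsv=cv2.cvtColor(f['color'],cv2.COLOR_RGB2HSV); H,S=hsv[:,:,0],hsv[:,:,1]; save(f,'w13.png')
m=((H<8)|(H>172))&(S>150)&(z>.124)&(z<.136); q=p[m]; c=cv2.minEnclosingCircle((q[:,:2]*1000).astype(np.float32)); print('wrist cap',len(q),c,np.percentile(q[:,2],[5,50,95]))
s=manip.sense(); print(s['t'],s['position'],s['ee_rot'])
go([c[0][0]/1000,c[0][1]/1000,.122],56)
```

```text
wrist cap 2681 ((517.1222534179688, -114.74507141113281), 24.198049545288086) [0.12740448 0.12872384 0.12973376]
22.8 [ 0.51492234 -0.11611319  0.21951319] [-1.79907812e+02 -7.11753930e-02  5.59109025e+01]
rot [-0.002 -0.001 -0.002] then dp cm [0.24 0.11 9.75]
```

Request:
{"name": "move_arm", "arguments": {
  "series": [
    {"dp": [0.24, 0.11, 2.8], "delta_rot": [-0.002, -0.001, 0]},
    {"dp": [0, 0, 3], "delta_rot": [0, 0, 0]},
    {"dp": [0, 0, 2], "delta_rot": [0, 0, 0]},
    {"dp": [0, 0, 1], "delta_rot": [0, 0, 0]},
    {"dp": [0, 0, 0], "delta_rot": [0, 0, 0]},
    {"dp": [0, 0, 0], "delta_rot": [0, 0, 0]}
  ]
}}

```text
t: 23.4
position: [0.5179, -0.1145, 0.1322]
ee_rot: [179.9, -0.0, 56.0]
ft_force: [0.7, -0.2, -0.7]
opening: 0.0856
finger_force: 0.0
```

Request:
{"name": "move_arm", "arguments": {
  "gripper": 0,
  "series": [
    {"dp": [0, 0, 0], "delta_rot": [0, 0, 0]},
    {"dp": [0, 0, 0], "delta_rot": [0, 0, 0]},
    {"dp": [0, 0, 0], "delta_rot": [0, 0, 0]},
    {"dp": [0, 0, 0], "delta_rot": [0, 0, 0]},
    {"dp": [0, 0, 0], "delta_rot": [0, 0, 0]},
    {"dp": [0, 0, 0], "delta_rot": [0, 0, 0]}
  ]
}}

```text
t: 24.0
position: [0.5169, -0.1134, 0.132]
ee_rot: [-180.0, -0.0, 56.0]
ft_force: [-3.7, 2.0, 5.5]
opening: 0.0462
finger_force: 60.4
```

```bash
python3 -c "
from h import *
s=manip.sense(); print(s['position'],s['ee_rot'],s['q'],s['torque'],s['ft_force'])"
```

```text
[ 0.51691794 -0.11342909  0.13196642] [-1.79969898e+02 -3.02836283e-02  5.60113391e+01] [-1.93958730e+01  1.17462018e+01 -2.23856895e+01  5.58896102e+01
  3.68909389e-02  1.04592773e+02] [ 0.4110651   0.57193745 -0.01178357] [-3.73664679  1.9732542   5.46907334]
```

Request:
{"name": "move_arm", "arguments": {
  "series": [
    {"dp": [0, 0, 0.3], "delta_rot": [0, 0, 0]},
    {"dp": [0, 0, 0.3], "delta_rot": [0, 0, 0]},
    {"dp": [0, 0, 0], "delta_rot": [0, 0, 0]},
    {"dp": [0, 0, 0], "delta_rot": [0, 0, 0]},
    {"dp": [0, 0, 0], "delta_rot": [0, 0, 0]}
  ]
}}

```text
t: 24.5
position: [0.5169, -0.1134, 0.1263]
ee_rot: [-180.0, -0.0, 56.0]
ft_force: [-3.3, 1.3, 7.0]
opening: 0.0461
finger_force: 60.7
```

Request:
{"name": "move_arm", "arguments": {
  "series": [
    {"dp": [0, 0, 0.15], "delta_rot": [0, 0, 0]},
    {"dp": [0, 0, 0], "delta_rot": [0, 0, 0]},
    {"dp": [0, 0, 0], "delta_rot": [0, 0, 0]}
  ]
}}

```text
t: 24.8
position: [0.517, -0.1134, 0.1258]
ee_rot: [-180.0, -0.0, 56.0]
ft_force: [-5.3, 2.2, 14.2]
opening: 0.0459
finger_force: 61.5
```

Run:
```python
from h import *
for n in ['scene','wrist']:
    f=frame(n); p=cloud(f); z=p[:,:,2]; hsv=cv2.cvtColor(f['color'],cv2.COLOR_RGB2HSV); H,S=hsv[:,:,0],hsv[:,:,1]; save(f,'press_'+n+'.png')
    m=((H<8)|(H>172))&(S>150)&(np.hypot(p[:,:,0]-.517,p[:,:,1]+.114)<.03); q=p[m]; print(n,len(q),np.percentile(q[:,2],[5,50,80,95]).round(4))
```

```text
scene 236 [0.0997 0.1212 0.1235 0.1257]
wrist 7762 [0.0987 0.1214 0.122  0.1225]
```

The cap is fully pressed: its top dropped from 0.1287 to 0.1215 and the force rose at the stop. I turn it anticlockwise 60° while keeping it pressed.

Request:
{"name": "move_arm", "arguments": {
  "series": [
    {"dp": [0, 0, 0], "delta_rot": [0, 0, -0.131]},
    {"dp": [0, 0, 0], "delta_rot": [0, 0, -0.131]},
    {"dp": [0, 0, 0], "delta_rot": [0, 0, -0.131]},
    {"dp": [0, 0, 0], "delta_rot": [0, 0, -0.131]},
    {"dp": [0, 0, 0], "delta_rot": [0, 0, -0.131]},
    {"dp": [0, 0, 0], "delta_rot": [0, 0, -0.131]},
    {"dp": [0, 0, 0], "delta_rot": [0, 0, -0.131]},
    {"dp": [0, 0, 0], "delta_rot": [0, 0, -0.131]}
  ]
}}

```text
t: 25.7
position: [0.5167, -0.1133, 0.1258]
ee_rot: [-180.0, -0.1, 116.3]
ft_force: [-7.3, 3.8, 14.6]
opening: 0.0458
finger_force: 61.1
```

Request:
{"name": "move_arm", "arguments": {
  "series": [
    {"dp": [0, 0, 0], "delta_rot": [0, 0, 0]},
    {"dp": [0, 0, 0], "delta_rot": [0, 0, 0]}
  ]
}}

```text
t: 25.9
position: [0.5167, -0.1135, 0.1258]
ee_rot: [-180.0, -0.0, 116.1]
ft_force: [-6.5, 2.5, 14.1]
opening: 0.0458
finger_force: 61.3
```

Run:
```python
from h import *
s=manip.sense(); print(s['torque'],s['q'])
f0=cv2.imread('pics/press_scene.png'); f=frame('scene'); save(f,'turn_scene.png')
# white mark on the cap top: angle about the cap centre, before and after (both frames' xy from depth)
p=cloud(f)
for im in (f0[:,:,::-1],f['color']):
    hsv=cv2.cvtColor(np.ascontiguousarray(im),cv2.COLOR_RGB2HSV); r=np.hypot(p[:,:,0]-.519,p[:,:,1]+.1125)
    m=(r<.021)&(p[:,:,2]>.115)&(p[:,:,2]<.13)&(hsv[:,:,1]<130)&(hsv[:,:,2]>110); q=p[m][:,:2]
    if len(q)>4: v=cv2.fitLine((q*1000).astype(np.float32),cv2.DIST_L2,0,.01,.01).ravel(); print(len(q),np.degrees(np.arctan2(v[1],v[0])),q.mean(0))
    else: print(len(q))
```

```text
[0.53635128 1.367672   0.06910847] [-1.93947104e+01  1.21097349e+01 -2.27848797e+01  5.51417966e+01
  2.78873725e-03  4.45250326e+01]
0
0
```

Request:
{"name": "move_arm", "arguments": {
  "series": [
    {"dp": [0, 0, -0.4], "delta_rot": [0, 0, 0]},
    {"dp": [0, 0, -0.4], "delta_rot": [0, 0, 0]},
    {"dp": [0, 0, -0.4], "delta_rot": [0, 0, 0]},
    {"dp": [0, 0, 0], "delta_rot": [0, 0, 0]}
  ]
}}

```text
t: 26.35
position: [0.5166, -0.1138, 0.1356]
ee_rot: [-180.0, -0.0, 116.0]
ft_force: [-2.4, 0.4, 0.9]
opening: 0.0457
finger_force: 61.7
```

Request:
{"name": "move_arm", "arguments": {
  "series": [
    {"dp": [0, 0, -0.5], "delta_rot": [0, 0, 0]},
    {"dp": [0, 0, -0.7], "delta_rot": [0, 0, 0]},
    {"dp": [0, 0, -1], "delta_rot": [0, 0, 0]},
    {"dp": [0, 0, -1.5], "delta_rot": [0, 0, 0]},
    {"dp": [0, 0, -1.5], "delta_rot": [0, 0, 0]},
    {"dp": [0, 0, -1.5], "delta_rot": [0, 0, 0]},
    {"dp": [0, 0, -1.2], "delta_rot": [0, 0, 0]},
    {"dp": [0, 0, -0.8], "delta_rot": [0, 0, 0]}
  ]
}}

```text
t: 27.15
position: [0.5182, -0.1142, 0.2245]
ee_rot: [179.9, 0.1, 116.0]
ft_force: [-0.3, 0.2, 0.4]
opening: 0.046
finger_force: 61.7
```

Request:
{"name": "move_arm", "arguments": {
  "series": [
    {"dp": [0, 0, 0], "delta_rot": [0, 0, 0]},
    {"dp": [0, 0, 0], "delta_rot": [0, 0, 0]},
    {"dp": [0, 0, 0], "delta_rot": [0, 0, 0]},
    {"dp": [0, 0, 0], "delta_rot": [0, 0, 0]},
    {"dp": [0, 0, 0], "delta_rot": [0, 0, 0]},
    {"dp": [0, 0, 0], "delta_rot": [0, 0, 0]}
  ]
}}

```text
t: 27.75
position: [0.5169, -0.1138, 0.2221]
ee_rot: [-180.0, -0.0, 116.0]
ft_force: [-0.7, 0.3, -0.1]
opening: 0.0457
finger_force: 61.7
```

Run:
```python
from h import *
s=manip.sense(); print(s['t'],s['position'],s['ee_rot'],s['ft_force'],s['opening'],s['finger_force'])
f=frame('scene'); p=cloud(f); z=p[:,:,2]; hsv=cv2.cvtColor(f['color'],cv2.COLOR_RGB2HSV); H,S=hsv[:,:,0],hsv[:,:,1]
m=((H<8)|(H>172))&(S>150)&(np.hypot(p[:,:,0]-.517,p[:,:,1]+.114)<.04); q=p[m]; print('red z',len(q),np.percentile(q[:,2],[2,50,98]).round(3),np.median(q,0).round(3))
a=cv2.resize(f['color'][100:250,160:310],(600,600))[:,:,::-1]; cv2.imwrite('pics/end.png',a)
```

```text
27.75 [ 0.51691718 -0.11376609  0.22212836] [-1.79973435e+02 -4.09409592e-02  1.16039316e+02] [-0.69103918  0.27378624 -0.13730749] 0.04572494698648435 61.65995184914209
red z 115 [0.19  0.214 0.223] [ 0.526 -0.099  0.214]
```

View pics/end.png

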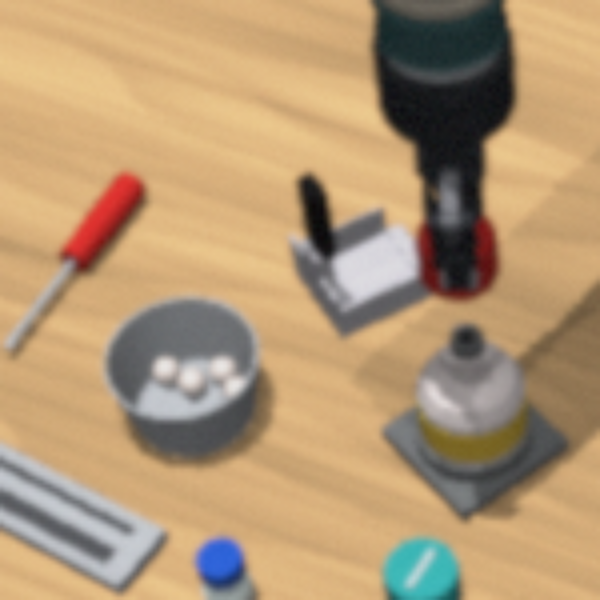

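The view shows the cap held at (457,257) above the open neck at (465,340). The cup stands upright with beads at (165,370), (192,378), (222,368) and possibly a fourth at (235,385), and the scoop is upright at (355,265). I'm handing in.

```bash
python3 -c "
from cell import manip
print(manip.hand_in())"
```

```text
the job is handed in; nothing more can be done
None
```

Job handed in at about 28 s of robot time: at least three beads are in the upright cup, the scoop stands upright and released, and the cap is off and held level about 7 cm above the bottle mouth; the hand-in returned no verdict.

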